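# Load, clamp and index the tube-welding turntable

### The arm

A 6-joint arm with a two-finger parallel gripper is mounted at the origin on the work surface. World frame = base frame: x ahead of the robot, y to its left, z up, the work surface at z = 0. Lengths are in m, angles in rad, forces in N, time in s.
With the tool pointing down it reaches from about 0.35 to 0.85 m from the base axis. Payload 8.1 kg.
Tool frame: the origin (TCP) lies midway between the tips of the shut fingers; the grasp point (between the pads) lies 19 mm behind it; z points along the fingers, y is the direction in which the jaws open and shut (so a half turn about z gives the same grasp; the last joint's range is limited). The gripper opens to 85 mm and grips with 20 to 120 N. Pads are 22 mm wide; open, the fingers measure 114 mm over their backs; the gripper's body (76 mm by 85 mm) begins 54 mm behind the grasp point. The pads swing forward as they close: fully open they stand 13 mm farther back than shut.
Start: joints at [1.076, 0.13, 1.488, -0, 1.523, -0.085], TCP at [0.239, 0.55, 0.231] pointing down, gripper open.
Joint ranges: [-2.96, 2.96], [-0.89, 2.26], [0.02, 2.5], [-1.34, 4.48], [0, 2.73], [-2.66, 2.66]. Speed limits (rad/s): [2.39, 2.39, 2.79, 3.14, 3.14, 3.14].

### API

Orientations are given as [roll, pitch, yaw] about the fixed x, y, z axes, in that order (R = Rz(yaw) Ry(pitch) Rx(roll)).
In Python, from workcell import manip gives the robot as it stands. The module is installed in compiled form; this text tells all that it offers.
- The arm moves only by the tool play_rows, never from a script. Its argument "moves" is a list of rows, each a list of 7 numbers: the turn, a rotation vector about the tool's x, y, z in degrees, then the shift along the tool's x, y, z in m, then the closure, from 0 (fully open) to 1 (shut). A call has 1 to 20 rows; each row is the pose to reach, as a shift and turn from the pose measured when the call began, along the tool's axes at that moment; what a row does not reach only later rows make up. A row lasts 1/12 s, in which the tool goes at most 41.7 mm and 7.16 degrees, less where a joint would pass 70% of its speed; a pose out of reach is approached as far as the arm can. A call with a gripper value outside its range is refused whole. The fingers move at their own pace and stop on an object; "squeeze" is the grip in N (left out, the last holds). Time passes only in rows, so rows that repeat a pose let the fingers close. It gives the time, the measured TCP pose, the force and the opening at its end, in the units of the state.
- manip.get_state(): the state, without advancing time (a new reading comes with each control period).
- manip.grab_frame(name): name is "scene" or "top" or "wrist"; returns (picture, depth): 400x640x3 uint8, blue, green, red; 400x640 float32, m along the optical axis (not along the pixel's ray), 0 where there is no reading.
- manip.get_calibration(name): a dict with "intrinsics" (3x3 intrinsics, pixels), "k1" (the pictures are not rectified: a ray, as slopes to the right and down, at radius r is drawn at 1 + k1 r^2 times it, then the intrinsics apply), "view" (4x4, takes a point from world to camera coordinates); the wrist camera has in their place "tool_from_camera" (4x4, takes a point from camera to tool coordinates, whose origin is the TCP and whose axes are the flange's). Camera axes: x right, y up, looking along -z (the intrinsics and any distortion apply to the point x, -y, -z); pixel columns grow to the right and rows downward; lengths in m; the calibration is good to about 2 mm. A picture is of the moment at which its call begins: read the wrist's pose just before it. get_calibration takes no time and is no camera call.
- manip.finish_job(): hands the job in, once; it reports no verdict.
The state is a dict: "time_s": time; "joint_pos": joint angles; "dq": joint speeds; "joint_torque": joint torques, N m; "position": TCP position; "ee_rot": TCP orientation; "force": force on the tool from outside, world axes, zero at the start; "moment": the same for the moment, N m; "grip_width": opening from 0.0 (shut) to 1.0 (fully open).
Only numpy, scipy, OpenCV 4.12 (cv2) and the standard library are available. Lean on these libraries where they do the work, as an engineer would, in place of code of your own. Each camera call takes 0.05 s, during which the arm holds its last target.

### The job

Load the welding turntable: see how its toggle clamp has been left and open it if it is in the way, lay every short square tube in the nest, flat on the bed with one in each pocket, and clamp them down with the toggle handle fully home. Then lift the plunger knob, swing the head a quarter turn anticlockwise to the weld position and let the plunger drop fully home, leaving the other things on the table where they are.

Things in the scene. Friction and masses are not known exactly. Their poses are not given: they have to be found in the camera images.
- turntable: Fixed base of the indexing turntable: grey foot and drum with a round steel index flange, 344 mm across, its top at 56 mm. Origin on the turning axis at table height, z up. Its place and yaw vary from start to start; with the head at 0 the head's axes are those of this base.
- head (a joint): Angle of the head about the vertical axis, rad, growing anticlockwise seen from above. 0: load position (as found); 1.571: weld position; stops at -0.08 and 1.65. The plunger locks it at either with about 0.01 rad of play; free, it turns stiffly (0.3 N m) and stays where left. The head is a 260 mm steel disc with the nest on its +x side and the toggle clamp on its -x side.
- bed (a point): Middle of the nest, on the bed's surface, 55 mm from the turning axis along the head's x, 82 mm above the table; axes are the head's. Four pockets lie side by side, their middles at y = -78, -26, 26 and 78 mm, each 31 mm wide (y) and 112 mm long (x), for a tube along x; strips 12 mm high close their ends. Any pocket will do for any tube.
- clamp (a joint): Angle of the toggle handle, rad. 0: handle upright, clamp fully home (locked over centre; dead centre at 0.04). It grows as the handle's top leans back, away from the nest, to the stop at 1.1, fully open. The arm rises with it: 0.03 rad at 0.2, 0.18 at 0.4, 0.95 at 0.8, 1.78 at 1.1; the bar is clear of the nest above 1.0. Found anywhere. Friction holds it; 5 to 12 N on the grip moves it.
- clamp_grip (a point): Middle of the handle's black round grip sleeve, 18 mm thick, 63 mm long. Axes are the handle's: z along it away from its pivot, y along the pivot axis (level, the head's y). The pivot lies 94 mm below along z and 4 mm towards +x; it is 108 mm above the table, 61 mm from the turning axis towards the head's -x. With the handle upright x points as the head's x.
- clamp_bar (a point): Middle of the underside of the clamp's steel cross bar (186 mm along y, 18 x 10 mm) at the end of a 100 mm arm hinged 45 mm from the turning axis towards the head's -x, 120 mm above the table. Four sprung rubber feet, 16 mm across, reach 14 mm below it, one over each pocket; clamped, each presses on its tube with a few newtons.
- plunger (a joint): Lift of the sprung plunger on the head's rim, m. 0: home in an index hole. The pin clears the flange above 0.008, rides on it at 0.008 between holes; stop at 0.014. The spring pushes down with 4 N at 0 and 7 N at the stop. The nose is tapered: the pin finds a hole when within about 3 mm of it and draws the head in.
- plunger_knob (a point): Middle of the plunger's black mushroom knob, 27 mm across, 20 mm high, on the head's rim 152 mm from the turning axis, 109 mm above the table when home. Below it a barrel 21 mm across stands on a bracket 73 mm high; beside the knob all is free above 75 mm. It turns with the head, from the robot's right near side to the right far side; axes are the head's.
- tube0: Short length of bare square steel tube, 25 x 25 mm, 100 mm long, 0.1 to 0.2 kg, lying on the table. Origin at its middle, x along its length. Two to four such tubes are there.
- tube1: Another such tube.
- tube2: Another such tube.
- tube3: Another such tube.
- pipe_stub: Bystander: stub of round pipe standing on end, 42 mm across, 50 mm high. Leave it.
- chipping_hammer: Bystander: hammer lying on the table. Leave it.
- wire_brush: Bystander: brush lying on the table. Leave it.
- angle_offcut: Bystander: 140 mm offcut of angle steel, 40 mm high. Leave it.
- spray_can: Bystander: plain can, 60 mm across, 170 mm high. Leave it.
- stop_block: Bystander: dark steel stop block, 150 x 45 mm, with two bolt heads, 42 mm high. Leave it.
- weld_magnet: Bystander: flat grey welding magnet, about 90 mm long, 16 mm high. Leave it.
- clamp_arm: The clamp's arm with its cross bar and sprung feet. Origin on the arm's pivot; x along the arm towards the cross bar, y along the pivot axis. It is linked to the handle (see the handle's joint).
- head_pins (a point): Point 21 mm above the bed's middle, level with the tops of the bullet-nosed locating pins between and beside the pockets: 21 mm across, straight for 12 mm, then a cone; in two rows at x = -35 and 35 mm from the bed's middle, at y = -104, -52, 0, 52 and 104 mm. Between x = -24 and 24 mm the bed beside a tube is free for fingers. Axes are the head's.
There are look-alikes about, which are no part of the job. Leave any black or yellow look-alike of the tube1 alone.

How it is judged:
By the outcome, as a careful person would: the job done as asked, in the order asked, and still so for the second after the job is handed in, with the robot touching nothing.
Of tube0, tube1, tube2, tube3 only 2 to 4 are there at a start; the rules pass over those that are not, and their reading is None.
At some moment in a run one of tube0, tube1, tube2, tube3 may be knocked a few centimetres aside while the robot is not near it.
Once in a run the grip may slacken for a moment while it holds something.
It also fails if it takes over 210 s, if anything falls off the work surface, if the arm or the gripper's body presses on something with over 40 N, if the wrist force passes 120 N, or if a joint passes its speed limit or range.

## Working session

There is one attempt and no reset: what is moved stays moved. The work goes in short steps, Python scripts to look and compute and a tool call to move; the robot and the scene stay as the last step left them, time stands still between calls to the robot, and variables do not carry over. Pictures are saved under pics/ and viewed, and the job is handed in when it is done.

Besides the shell and the picture viewer there is one more tool, called by a JSON object that holds its "fn" and its "kwargs". play_rows: Moves the arm, as the interface text tells. Its arguments: {"type":"object","properties":{"moves":{"type":"array","items":{"type":"array","items":{"type":"number"}}},"squeeze":{"type":"number"}},"required":["moves"]}

```bash
mkdir -p pics; cat > h.py <<'E'
import numpy as np, cv2
from workcell import manip
def snap(n,f):
    s=manip.get_state(); p,d=manip.grab_frame(n); cv2.imwrite('pics/%s.png'%f,p); np.savez('pics/%s.npz'%f,p=p,d=d,pos=s['position'],rot=s['ee_rot']); return p,d,s
E
ls; python3 - <<'E'
from h import *
print(manip.get_state())
for n in ('scene','top','wrist'):
    snap(n,n+'0'); print(n,manip.get_calibration(n))
E
```

```text
h.py
pics
{'time_s': 0.0, 'joint_pos': array([ 1.07561376e+00,  1.31155347e-01,  1.48930686e+00, -2.58752577e-05,
        1.52298565e+00, -8.53605924e-02]), 'dq': array([-0.00086138,  0.00018451,  0.00211691,  0.00243526,  0.00076288,
       -0.0009608 ]), 'joint_torque': array([-9.76453412e-04, -5.69422674e+01, -5.00529242e+01, -4.24160507e-04,
        1.51704153e-02,  1.83504591e-05]), 'position': array([0.23876857, 0.5498379 , 0.23023276]), 'ee_rot': array([-3.13974201e+00, -1.32419240e-04,  2.73177181e+00]), 'force': array([-0.76042283, -0.18545957,  0.14080533]), 'moment': array([ 0.0205006 ,  0.01642594, -0.03428689]), 'grip_width': 0.9956637848014456}
scene {'intrinsics': array([[424.42659301,   0.        , 319.42850789],
       [  0.        , 424.42659301, 200.64847194],
       [  0.        ,   0.        ,   1.        ]]), 'k1': -0.06583823959983684, 'view': array([[-0.4609003 ,  0.88740678,  0.00895065,  0.3752767 ],
       [-0.74827822, -0.39402283,  0.53369066,  0.22714849],
       [ 0.47712747,  0.23928061,  0.84563241, -1.30064411],
       [ 0.        ,  0.        ,  0. 
[... 348 characters left out ...]
51091  ],
       [-0.20610844,  0.02538002,  0.97819996, -1.03163144],
       [ 0.        ,  0.        ,  0.        ,  1.        ]])}
wrist {'intrinsics': array([[313.85307553,   0.        , 319.16136074],
       [  0.        , 313.85307553, 197.4910058 ],
       [  0.        ,   0.        ,   1.        ]]), 'k1': -0.018576060624854618, 'tool_from_camera': array([[-1.13796984e-04,  9.60793477e-01,  2.77265002e-01,
         7.04638563e-02],
       [ 9.99999795e-01,  2.84064220e-04, -5.73927786e-04,
         1.42998907e-04],
       [-6.30187140e-04,  2.77264879e-01, -9.60793313e-01,
        -1.43705809e-01],
       [ 0.00000000e+00,  0.00000000e+00,  0.00000000e+00,
         1.00000000e+00]])}
```

View pics/scene0.png

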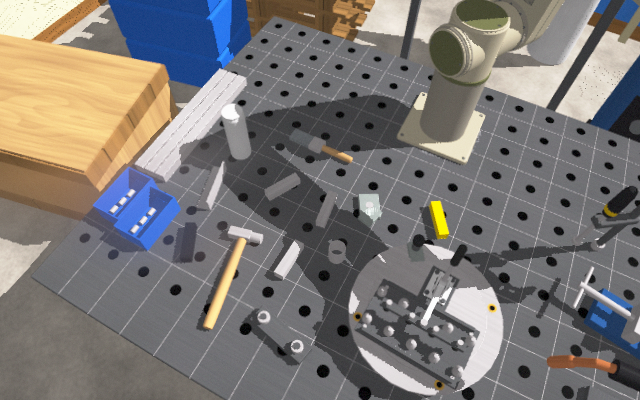

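View pics/top0.png

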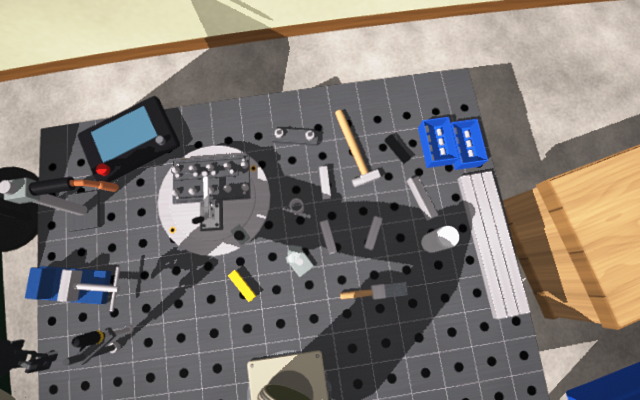

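View pics/wrist0.png

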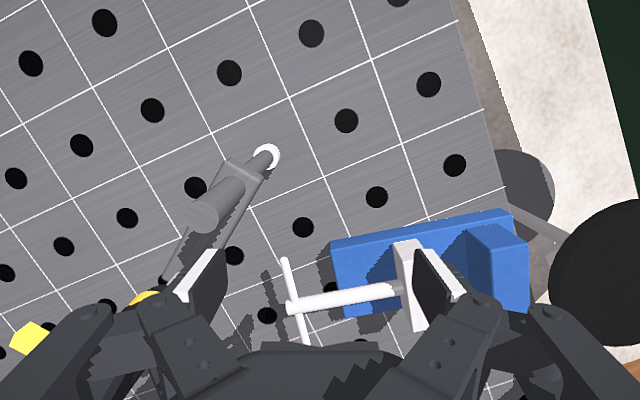

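```bash
cat >> h.py <<'E'
from scipy.spatial.transform import Rotation as Ro
def tool_T(s):
    T=np.eye(4); T[:3,:3]=Ro.from_euler('xyz',s['rot'] if 'rot' in s else s['ee_rot']).as_matrix(); T[:3,3]=s['pos'] if 'pos' in s else s['position']; return T
def cam(n,s=None):
    c=manip.get_calibration(n); K=c['intrinsics']; k=c['k1']
    W=np.linalg.inv(c['view']) if n!='wrist' else tool_T(s)@c['tool_from_camera']
    return K,k,W
def rays(n,uv,s=None):
    K,k,W=cam(n,s); uv=np.atleast_2d(np.array(uv,float))
    d=(uv-K[:2,2])/K[0,0]; x=d.copy()
    for _ in range(10): x=d/(1+k*(x**2).sum(1,keepdims=True))
    D=np.c_[x[:,0],-x[:,1],-np.ones(len(x))]
    return W[:3,3],D@W[:3,:3].T   # depth along axis multiplies D
def onz(n,uv,z,s=None):
    o,D=rays(n,uv,s); return o+D*((z-o[2])/D[:,2])[:,None]
def cloud(n,d,s=None,box=None):
    h,w=d.shape; v,u=np.mgrid[:h,:w]
    if box: u0,v0,u1,v1=box; u=u[v0:v1,u0:u1];v=v[v0:v1,u0:u1]
    uv=np.c_[u.ravel(),v.ravel()]; z=d[uv[:,1],uv[:,0]]
    o,D=rays(n,uv,s); P=o+D*z[:,None]; return P[z>0],uv[z>0]
def proj(n,P,s=None):
    K,k,W=cam(n,s); C=(np.atleast_2d(P)-W[:3,3])@W[:3,:3]; x=np.c_[C[:,0]/-C[:,2],-C[:,1]/-C[:,2]]
    return x*(1+k*(x**2).sum(1,keepdims=True))*K[0,0]+K[:2,2]
def tri(a,b):
    (o1,d1),(o2,d2)=a,b; d1=d1[0];d2=d2[0]
    A=np.c_[d1,-d2]; t=np.linalg.lstsq(A,o2-o1,rcond=None)[0]; p,q=o1+d1*t[0],o2+d2*t[1]
    return (p+q)/2,np.linalg.norm(p-q)
def crop(f,box,k,out):
    p=cv2.imread('pics/%s.png'%f); u0,v0,u1,v1=box; cv2.imwrite('pics/%s.png'%out,cv2.resize(p[v0:v1,u0:u1],None,fx=k,fy=k,interpolation=cv2.INTER_CUBIC))
def rel(s,T):  # target 4x4 -> row (deg rotvec, shift) in tool axes
    M=np.linalg.inv(tool_T(s))@T; return np.round(np.r_[np.degrees(Ro.from_matrix(M[:3,:3]).as_rotvec()),M[:3,3]],4)
E
python3 - <<'E'
from h import *
crop('scene0',(150,150,350,300),4,'c1'); crop('scene0',(340,190,520,400),2.8,'c2'); crop('top0',(150,130,290,270),4,'c3'); crop('top0',(270,110,450,290),3.3,'c4')
for n in('scene','top'):
    z=np.load('pics/%s0.npz'%n); P,uv=cloud(n,z['d']); 
    M=np.zeros((400,640,3),np.float32); M[uv[:,1],uv[:,0]]=P; np.save('pics/M_'+n+'.npy',M)
for n,pts in(('scene',[(283,186),(327,209),(288,258),(187,241),(440,219),(212,185),(370,205)]),('top',[(325,181),(328,236),(373,232),(399,148),(242,284),(422,198),(300,262)])):
    M=np.load('pics/M_%s.npy'%n)
    for u,v in pts: print(n,u,v,M[v,u].round(3))
E
```

```text
scene 283 186 [ 0.432 -0.309  0.026]
scene 327 209 [ 0.439 -0.173  0.022]
scene 288 258 [ 0.612 -0.192  0.029]
scene 187 241 [ 0.689 -0.439  0.026]
scene 440 219 [0.331 0.102 0.025]
scene 212 185 [ 0.526 -0.473  0.041]
scene 370 205 [ 0.372 -0.078  0.017]
top 325 181 [ 0.607 -0.196  0.023]
top 328 236 [ 0.434 -0.18   0.024]
top 373 232 [ 0.426 -0.317  0.025]
top 399 148 [ 0.68  -0.447  0.024]
top 242 284 [0.33  0.095 0.021]
top 422 198 [ 0.512 -0.494  0.001]
top 300 262 [ 0.37  -0.085  0.017]
```

View pics/c1.png

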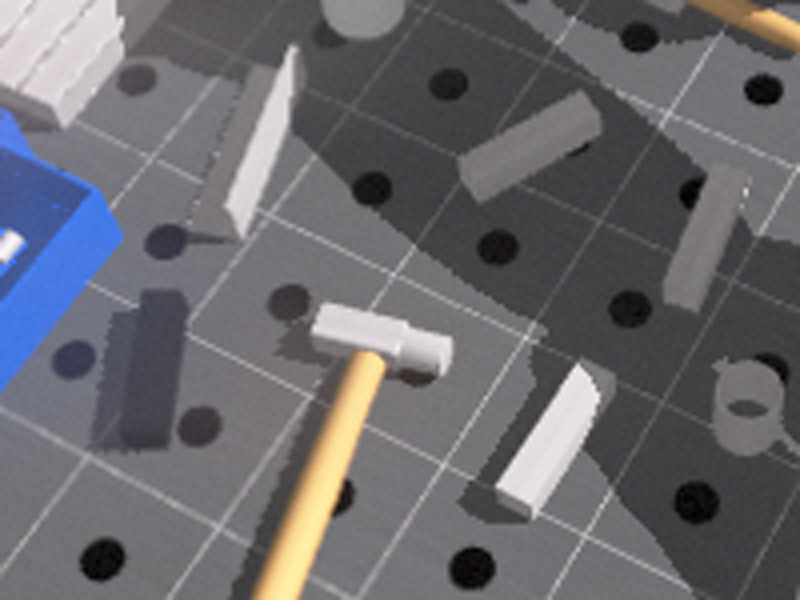

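View pics/c2.png

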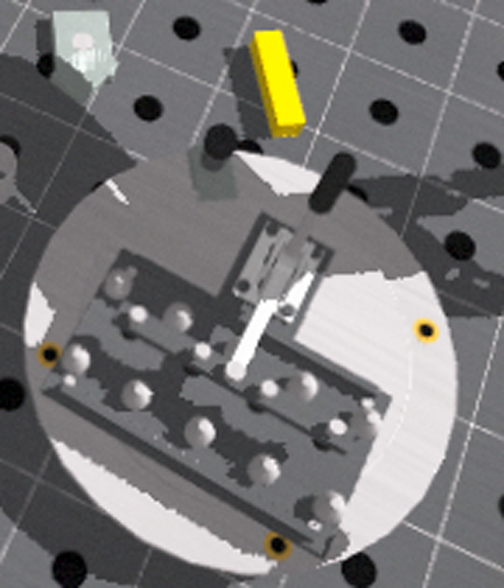

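View pics/c3.png

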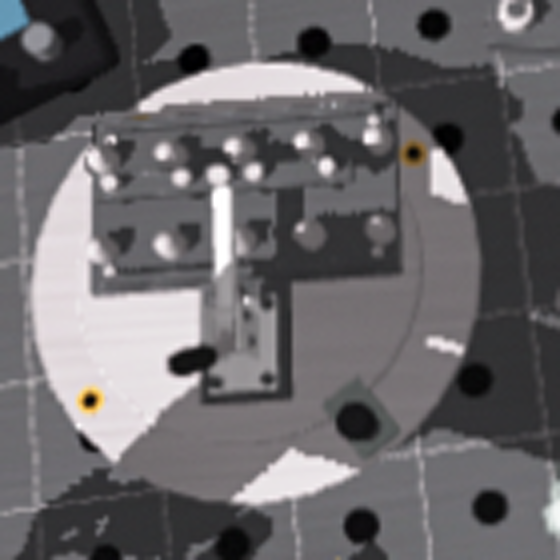

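View pics/c4.png

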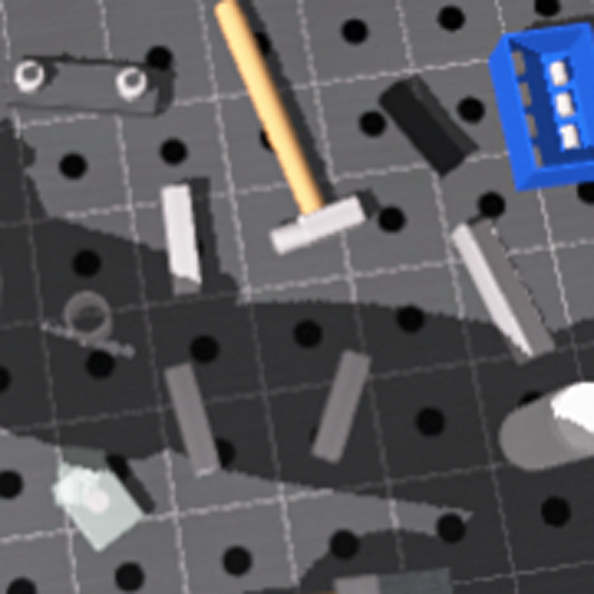

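```bash
python3 - <<'E'
from h import *
for n,c in(('scene',(425,315)),('top',(213,200))):
    M=np.load('pics/M_%s.npy'%n); P=M.reshape(-1,3)
    m=(np.abs(P[:,2]-0.056)<0.008)
    near=M[c[1]-5:c[1]+5,c[0]-5:c[0]+5].reshape(-1,3).mean(0); print(n,near)
    m&=np.hypot(*(P[:,:2]-near[:2]).T)<0.25
    im=m.reshape(400,640).astype(np.uint8)
    cs,_=cv2.findContours(im,cv2.RETR_EXTERNAL,cv2.CHAIN_APPROX_NONE); k=max(cs,key=cv2.contourArea)
    h=cv2.convexHull(k)[:,0]
    Q=onz(n,h,0.056)[:,:2]
    A=np.c_[2*Q,np.ones(len(Q))]; w=np.ones(len(Q))
    for _ in range(10):
        s=np.linalg.lstsq(A*w[:,None],(Q**2).sum(1)*w,rcond=None)[0]; r=np.sqrt(s[2]+s[0]**2+s[1]**2); e=np.hypot(*(Q-s[:2]).T)-r; w=1/(1+(e/0.002)**2)
    print('centre',s[:2],r,np.abs(e).mean())
    # z histogram
    pc=P[(np.hypot(*(P[:,:2]-s[:2]).T)<0.2)&(P[:,2]>0.09)]
    print(np.histogram(pc[:,2],bins=np.arange(0.09,0.30,0.01)))
    # height map
    mz=M[...,2]; v=np.clip((mz-0.03)/0.2*255,0,255).astype(np.uint8)
    b=(340,190,520,400) if n=='scene' else (150,130,290,270)
    cv2.imwrite('pics/z_%s.png'%n,cv2.resize(cv2.applyColorMap(v,cv2.COLORMAP_JET)[b[1]:b[3],b[0]:b[2]],None,fx=3,fy=3,interpolation=cv2.INTER_NEAREST))
E
```

```text
scene [0.61337817 0.14189048 0.1170834 ]
centre [0.5956637  0.15062447] 0.17135604620048192 0.0005770697401592251
(array([1421,  278,  179,  360,  887,  155,   19,   13,   32,   29,   32,
         38,   47,   34,    0,    0,    0,    0,    0,    0]), array([0.09, 0.1 , 0.11, 0.12, 0.13, 0.14, 0.15, 0.16, 0.17, 0.18, 0.19,
       0.2 , 0.21, 0.22, 0.23, 0.24, 0.25, 0.26, 0.27, 0.28, 0.29]))
top [0.57596606 0.13922352 0.09026828]
centre [0.59390704 0.14841853] 0.17087905359097333 0.0007416261458537624
(array([650,  93, 124, 349, 283,  46,   4,   2,   8,   8,   7,  11,  27,
        10,   0,   0,   0,   0,   0,   0]), array([0.09, 0.1 , 0.11, 0.12, 0.13, 0.14, 0.15, 0.16, 0.17, 0.18, 0.19,
       0.2 , 0.21, 0.22, 0.23, 0.24, 0.25, 0.26, 0.27, 0.28, 0.29]))
```

View pics/z_scene.png

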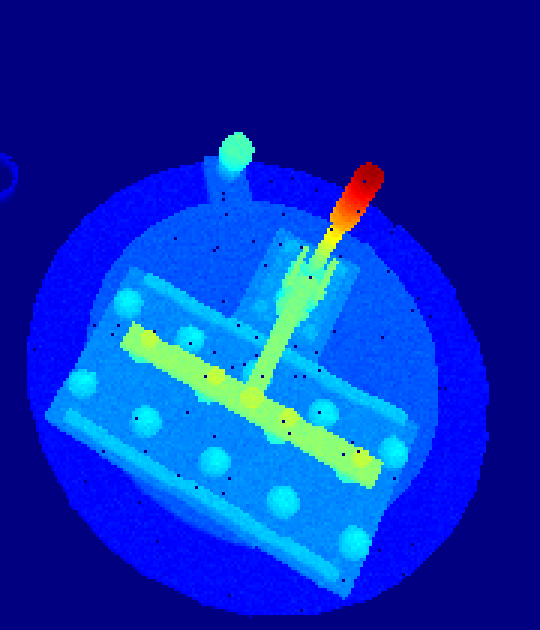

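View pics/z_top.png

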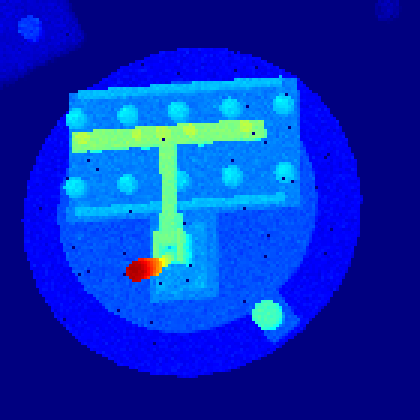

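```bash
python3 - <<'E'
from h import *
c=np.array([0.5948,0.1495])
for n in('scene','top'):
    M=np.load('pics/M_%s.npy'%n); z=M[...,2]; r=np.hypot(M[...,0]-c[0],M[...,1]-c[1])
    m=((z>0.096)&(z<0.112)&(r<0.17)).astype(np.uint8)
    k,l,st,ce=cv2.connectedComponentsWithStats(m,connectivity=4)
    for i in range(1,k):
        if st[i,4]>=12:
            q=M[l==i]; print(n,st[i,4],q.mean(0).round(4),'rel',(q.mean(0)[:2]-c).round(4))
    b=M[(z>0.118)&(z<0.15)&(r<0.17)]; print('bar z',np.percentile(b[:,2],[5,25,50,75,95]).round(4))
    b=M[(z>0.122)&(z<0.15)&(r<0.17)&(M[...,0]>c[0]+.01)]
    rect=cv2.minAreaRect((b[:,:2]*1000).astype(np.float32)); print('bar rect',rect)
    g=M[(z>0.17)&(r<0.2)]; print('grip n',len(g),g.mean(0).round(4)); mu=g.mean(0); u=np.linalg.svd(g-mu,full_matrices=False)[2][0]; print('axis',u.round(3),'zmax',g[:,2].max())
    a=M[(z>0.1)&(r<0.17)&(r>0.137)]; a=a[a[:,0]<c[0]-.03];print('knob',len(a),a.mean(0).round(4),a.max(0).round(3),a.min(0).round(3))
E
```

```text
scene 20 [0.4749 0.0719 0.107 ] rel [-0.1199 -0.0776]
scene 47 [0.6092 0.046  0.1003] rel [ 0.0144 -0.1035]
scene 49 [0.6132 0.0964 0.1001] rel [ 0.0184 -0.0531]
scene 13 [0.6157 0.1414 0.0983] rel [ 0.0209 -0.0081]
scene 55 [0.6781 0.0408 0.0998] rel [ 0.0833 -0.1087]
scene 56 [0.6215 0.1999 0.0999] rel [0.0267 0.0504]
scene 63 [0.6821 0.0908 0.1   ] rel [ 0.0873 -0.0587]
scene 58 [0.6246 0.252  0.0999] rel [0.0298 0.1025]
scene 59 [0.6861 0.1438 0.0999] rel [ 0.0913 -0.0057]
scene 68 [0.69   0.1946 0.1001] rel [0.0952 0.0451]
scene 70 [0.6938 0.2465 0.1   ] rel [0.099 0.097]
bar z [0.1215 0.1296 0.1322 0.1342 0.1425]
bar rect ((632.4797973632812, 148.54754638671875), (185.63320922851562, 55.11665725708008), 85.53575897216797)
grip n 212 [0.511  0.1569 0.2014]
axis [ 0.325 -0.038 -0.945] zmax 0.22456768
knob 115 [0.4683 0.0726 0.116 ] [0.479 0.085 0.125] [0.452 0.061 0.101]
top 17 [0.6737 0.0372 0.0997] rel [ 0.0789 -0.1123]
top 21 [0.6787 0.0897 0.099 ] rel [ 0.0839 -0.0598]
top 22 [0.6827 0.1425 0.0995] rel [ 0.0879 -0.007 ]
top 21 [0.6854 0.1925 0.0992] rel [0.0906 0.043 ]
top 21 [0.6908 0.245  0.0997] rel [0.096  0.0955]
top 19 [0.6048 0.0425 0.0996] rel [ 0.01  -0.107]
top 20 [0.6081 0.0946 0.0996] rel [ 0.0133 -0.0549]
top 12 [0.6121 0.1441 0.0986] rel [ 0.0173 -0.0054]
top 17 [0.6165 0.1972 0.0994] rel [0.0217 0.0477]
top 25 [0.6201 0.2492 0.0991] rel [0.0253 0.0997]
top 20 [0.5396 0.1405 0.1035] rel [-0.0552 -0.009 ]
bar z [0.1194 0.1267 0.1295 0.1319 0.1404]
bar rect ((631.2775268554688, 145.7401885986328), (185.53846740722656, 52.48836135864258), 85.7014389038086)
grip n 71 [0.5051 0.1519 0.2054]
axis [-0.286  0.144  0.947] zmax 0.22363563
knob 82 [0.4639 0.0691 0.1163] [0.477 0.083 0.123] [0.452 0.057 0.101]
```

```bash
cat >> h.py <<'E'
def tgt(x,y,z,yaw,tilt=None):
    T=np.eye(4); T[:3,:3]=Ro.from_euler('xyz',[np.pi,0,yaw]).as_matrix()
    if tilt is not None: T[:3,:3]=T[:3,:3]@Ro.from_rotvec(tilt).as_matrix()
    T[:3,3]=[x,y,z]; return T
def go(x,y,z,yaw,tilt=None): print(rel(manip.get_state(),tgt(x,y,z,yaw,tilt)))
def fitpins(P):  # Nx2 pin xy -> centre of turntable, yaw
    mod=np.array([(55+a,b) for a in(-35,35) for b in(-104,-52,0,52,104)])/1000
    c=np.array([0.5948,0.1495]);yaw=-0.0745
    for _ in range(10):
        R=np.array([[np.cos(yaw),-np.sin(yaw)],[np.sin(yaw),np.cos(yaw)]]); W=c+mod@R.T
        i=[np.argmin(np.hypot(*(W-p).T)) for p in P]; e=np.array([np.hypot(*(W[j]-p)) for j,p in zip(i,P)]); ok=e<0.012
        A=mod[np.array(i)[ok]]; B=np.array(P)[ok]; a=A-A.mean(0); b=B-B.mean(0)
        yaw=np.arctan2((a[:,0]*b[:,1]-a[:,1]*b[:,0]).sum(),(a*b).sum())
        R=np.array([[np.cos(yaw),-np.sin(yaw)],[np.sin(yaw),np.cos(yaw)]]); c=B.mean(0)-R@A.mean(0)
    return c,yaw,e[ok].max(),ok.sum()
E
python3 - <<'E'
from h import *
c0=np.array([0.5948,0.1495])
for n in('scene','top'):
    M=np.load('pics/M_%s.npy'%n); z=M[...,2]; r=np.hypot(M[...,0]-c0[0],M[...,1]-c0[1])
    m=((z>0.096)&(z<0.112)&(r<0.17)).astype(np.uint8)
    k,l,st,ce=cv2.connectedComponentsWithStats(m,connectivity=4)
    # use pin pixel centroid ray at z=.1 (apex ~0.103)
    P=[M[l==i].mean(0)[:2] for i in range(1,k) if st[i,4]>=14 and M[l==i].mean(0)[0]>0.58]
    print(n,fitpins(P))
    # tubes
    for t,p in zip('ABC',[(.609,-.194),(.436,-.177),(.429,-.313)]):
        b=M[(z>0.014)&(z<0.035)&(np.hypot(M[...,0]-p[0],M[...,1]-p[1])<0.07)]
        top=b[b[:,2]>0.020]
        print(t,len(b),cv2.minAreaRect((top[:,:2]*1000).astype(np.float32)),np.percentile(top[:,2],[50,90]))
go(0.505,0.152,0.34,3.067)
E
```

```text
scene (array([0.59669642, 0.15013573]), np.float64(-0.07612525990108394), np.float64(0.0012861892809099282), np.int64(9))
A 434 ((606.7752685546875, -192.70584106445312), (26.139150619506836, 101.50494384765625), 88.40885162353516) [0.02545767 0.02753485]
B 339 ((434.6957092285156, -177.26953125), (103.31787872314453, 25.973140716552734), 7.579299449920654) [0.02570493 0.02790013]
C 362 ((426.7041015625, -315.9122314453125), (27.59099769592285, 100.12979125976562), 62.50171661376953) [0.02527511 0.0277691 ]
top (array([0.59249486, 0.14779632]), np.float64(-0.07496538923804394), np.float64(0.0015410958456106023), np.int64(9))
A 249 ((604.4819946289062, -195.11172485351562), (25.081106185913086, 100.80899810791016), 88.77632141113281) [0.02371813 0.02637441]
B 261 ((433.4866943359375, -179.33648681640625), (96.77022552490234, 25.10760498046875), 7.823803901672363) [0.02423505 0.02633004]
C 266 ((425.20599365234375, -318.9607238769531), (25.22776222229004, 97.48684692382812), 61.7619743347168) [0.02446575 0.02699345]
[ -0.08    -0.0199 -19.206   -0.4027  -0.2591  -0.1092]
```

{"fn": "play_rows", "kwargs": {"moves": [[0, 0, -10, -0.1, -0.06, -0.1, 0], [0, 0, -19.2, -0.403, -0.259, -0.11, 0], [0, 0, -19.2, -0.403, -0.259, -0.11, 0], [0, 0, -19.2, -0.403, -0.259, -0.11, 0], [0, 0, -19.2, -0.403, -0.259, -0.11, 0], [0, 0, -19.2, -0.403, -0.259, -0.11, 0], [0, 0, -19.2, -0.403, -0.259, -0.11, 0], [0, 0, -19.2, -0.403, -0.259, -0.11, 0], [0, 0, -19.2, -0.403, -0.259, -0.11, 0], [0, 0, -19.2, -0.403, -0.259, -0.11, 0], [0, 0, -19.2, -0.403, -0.259, -0.11, 0], [0, 0, -19.2, -0.403, -0.259, -0.11, 0], [0, 0, -19.2, -0.403, -0.259, -0.11, 0], [0, 0, -19.2, -0.403, -0.259, -0.11, 0], [0, 0, -19.2, -0.403, -0.259, -0.11, 0], [0, 0, -19.2, -0.403, -0.259, -0.11, 0]]}}

```text
time_s: 1.48
position: [0.5047, 0.1528, 0.3403]
ee_rot: [-3.14, -0.002, 3.068]
force: [-0.1, 0.4, 0.1]
grip_width: 1.006
```

```bash
python3 - <<'E'
from h import *
p,d,s=snap('wrist','w1'); print(s['position'],s['ee_rot'],s['time_s'])
P,uv=cloud('wrist',d,s); M=np.zeros((400,640,3),np.float32); M[uv[:,1],uv[:,0]]=P; np.save('pics/M_w1.npy',M)
z=M[...,2]; c0=np.array([0.5948,0.1495]); r=np.hypot(M[...,0]-c0[0],M[...,1]-c0[1])
g=M[(z>0.17)&(z<0.24)&(r<0.13)]; print(len(g),g.mean(0) if len(g) else 0, g.max(0),g.min(0))
b=M[(z>0.101)&(z<0.13)&(r<0.18)&(r>.137)&(M[...,0]<.5)]; print('knob',len(b),b.mean(0))
E
```

```text
[0.50472554 0.15281109 0.34031136] [-3.14038574e+00 -1.57277198e-03  3.06796758e+00] 1.4833
326 [0.499389   0.15765513 0.22120692] [0.5085389  0.16645342 0.22528733] [0.49205998 0.14874637 0.21364546]
knob 460 [0.4632826  0.07460769 0.11822711]
```

View pics/w1.png

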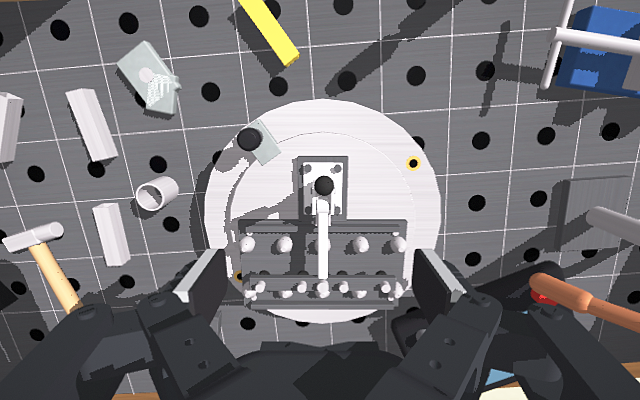

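```bash
python3 - <<'E'
from h import *
M=np.load('pics/M_w1.npy'); z=M[...,2]; c0=np.array([0.5948,0.1495]); r=np.hypot(M[...,0]-c0[0],M[...,1]-c0[1])
m=((z>0.096)&(z<0.112)&(r<0.17)&(M[...,0]>0.57)).astype(np.uint8)
k,l,st,ce=cv2.connectedComponentsWithStats(m,connectivity=4)
P=[]
for i in range(1,k):
    if st[i,4]>30: q=M[l==i].mean(0); print(st[i,4],ce[i].round(),q.round(4)); P.append(q[:2])
print(fitpins(P))
f=np.abs(z-0.056)<0.004
q=M[f&(r<.2)&(r>.135)]; print('flange z',np.median(q[:,2])); q=M[(r<.12)&(M[...,0]<.53)&(z<.09)]; print('disc',np.median(q[:,2]))
# handle stem
for a in np.arange(0.15,0.23,0.01):
    q=M[(abs(z-a)<.005)&(np.hypot(M[...,0]-.51,M[...,1]-.156)<.05)]; print(a.round(2),len(q),q.mean(0).round(4) if len(q) else '')
crop('w1',(270,140,380,240),6,'w1c')
E
```

```text
150 [245. 246.] [0.605  0.0467 0.1002]
152 [284. 246.] [0.609  0.0979 0.1003]
152 [361. 247.] [0.6166 0.2008 0.1001]
143 [399. 246.] [0.6203 0.2517 0.1004]
118 [248. 292.] [0.6749 0.0406 0.1005]
115 [396. 293.] [0.6904 0.2462 0.1005]
89 [286. 294.] [0.6804 0.0928 0.1012]
76 [322. 294.] [0.685  0.1439 0.1011]
86 [359. 294.] [0.6879 0.1952 0.1014]
(array([0.59343019, 0.15063428]), np.float64(-0.07521213644496987), np.float64(0.0017841991122261567), np.int64(9))
flange z 0.05720122
disc 0.07355926
0.15 0 
0.16 0 
0.17 0 
0.18 0 
0.19 0 
0.2 0 
0.21 4 [0.4941 0.1587 0.2143]
0.22 320 [0.4994 0.1576 0.2213]
0.23 2 [0.5008 0.1574 0.2251]
```

View pics/w1c.png

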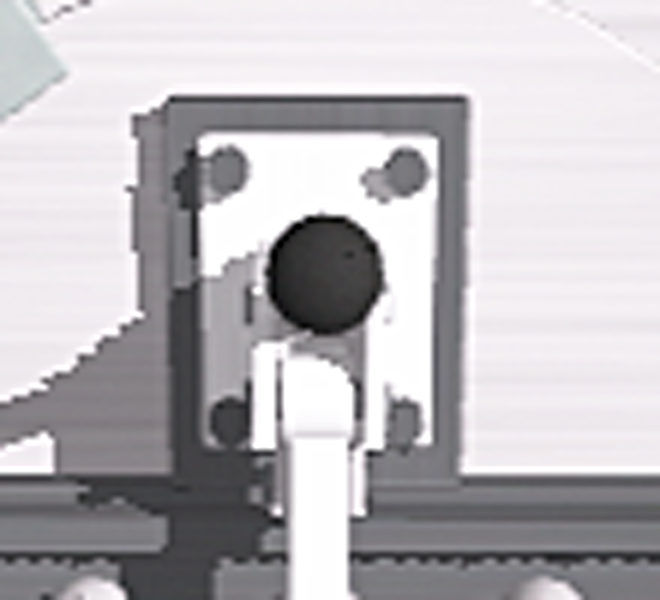

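```bash
python3 - <<'E'
from h import *
go(0.503,0.157,0.179,3.067)
E
```

```text
[-0.0751 -0.085   0.0919  0.0017  0.0041  0.1613]
```

{"fn": "play_rows", "kwargs": {"moves": [[0, 0, 0, 0.002, 0.004, 0.04, 0], [0, 0, 0, 0.002, 0.004, 0.08, 0], [0, 0, 0, 0.002, 0.004, 0.12, 0], [0, 0, 0, 0.002, 0.004, 0.15, 0], [0, 0, 0, 0.002, 0.004, 0.161, 0], [0, 0, 0, 0.002, 0.004, 0.161, 0.3], [0, 0, 0, 0.002, 0.004, 0.161, 0.9], [0, 0, 0, 0.002, 0.004, 0.161, 0.9], [0, 0, 0, 0.002, 0.004, 0.161, 0.9], [0, 0, 0, 0.002, 0.004, 0.161, 0.9], [0, 0, 0, 0.002, 0.004, 0.161, 0.9], [0, 0, 0, 0.002, 0.004, 0.161, 0.9], [0, 0, 0, 0.002, 0.004, 0.161, 0.9]], "squeeze": 25}}

```text
time_s: 2.62
position: [0.5037, 0.157, 0.1814]
ee_rot: [-3.141, 0.001, 3.068]
force: [-2.0, 0.1, 5.9]
grip_width: 0.205
```

{"fn": "play_rows", "kwargs": {"moves": [[0, 0, 0, 0.005, 0, 0.002, 0.9], [0, 0, 0, 0.01, 0, 0.004, 0.9], [0, 0, 0, 0.015, 0, 0.0065, 0.9], [0, 0, 0, 0.021, 0, 0.01, 0.9], [0, 0, 0, 0.027, 0, 0.014, 0.9], [0, 0, 0, 0.032, 0, 0.0185, 0.9], [0, 0, 0, 0.037, 0, 0.023, 0.9], [0, 0, 0, 0.042, 0, 0.028, 0.9], [0, 0, 0, 0.046, 0, 0.034, 0.9], [0, 0, 0, 0.049, 0, 0.038, 0.9], [0, 0, 0, 0.052, 0, 0.042, 0.9], [0, 0, 0, 0.054, 0, 0.046, 0.9], [0, 0, 0, 0.056, 0, 0.05, 0.9], [0, 0, 0, 0.057, 0, 0.052, 0.9], [0, 0, 0, 0.057, 0, 0.052, 0.9]]}}

```text
time_s: 3.87
position: [0.4457, 0.1614, 0.1286]
ee_rot: [-3.141, -0.001, 3.069]
force: [-3.5, 1.9, 2.2]
grip_width: 0.201
```

```bash
python3 - <<'E'
from h import *
snap('scene','s2'); snap('wrist','w2'); crop('s2',(340,150,520,400),2.4,'s2c')
E
```

```text
(no output)
```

View pics/s2c.png

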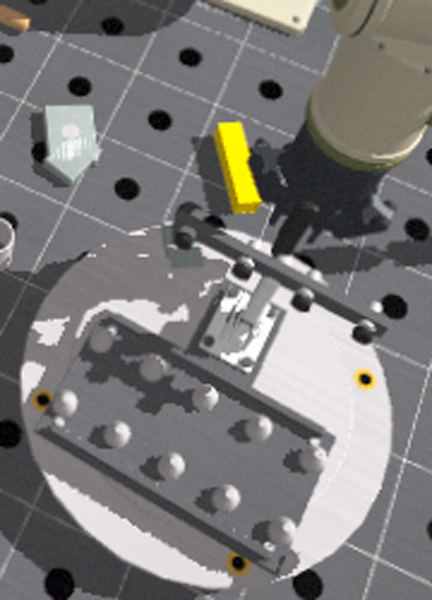

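View pics/w2.png

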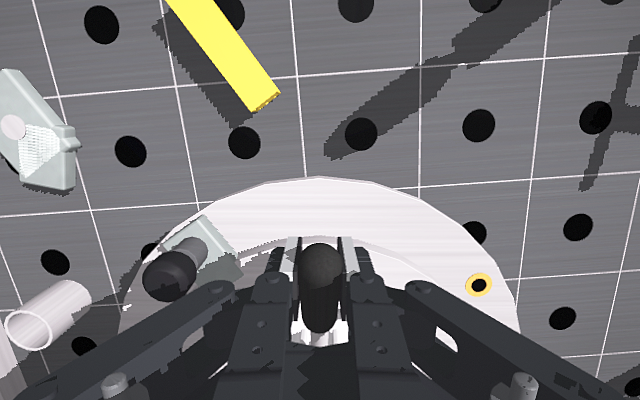

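{"fn": "play_rows", "kwargs": {"moves": [[0, 0, 0, 0, 0, 0, 0.4], [0, 0, 0, 0, 0, 0, 0.2], [0, 0, 0, 0, 0, 0, 0], [0, 0, 0, 0, 0, 0, 0], [0, 0, 0, 0.005, 0, -0.03, 0], [0, 0, 0, 0.02, 0, -0.07, 0], [0, 0, 0, 0.02, 0, -0.11, 0], [0, 0, 0, 0.02, 0, -0.15, 0], [0, 0, 0, 0.02, 0, -0.19, 0], [0, 0, 0, 0.02, 0, -0.23, 0], [0, 0, 0, 0.02, 0, -0.25, 0]]}}

```text
time_s: 4.88
position: [0.4271, 0.1631, 0.3849]
ee_rot: [3.14, 0.006, 3.068]
force: [1.7, -0.1, 0.1]
grip_width: 1.001
```

```bash
python3 - <<'E'
from h import *
go(0.48,-0.21,0.36,0.1)
E
```

```text
[ 5.315000e-01 -8.430000e-02  1.700736e+02 -7.990000e-02 -3.682000e-01
  2.480000e-02]
```

{"fn": "play_rows", "kwargs": {"moves": [[0, 0, 60, -0.08, -0.368, 0.025, 0], [0, 0, 60, -0.08, -0.368, 0.025, 0], [0, 0, 60, -0.08, -0.368, 0.025, 0], [0, 0, 60, -0.08, -0.368, 0.025, 0], [0, 0, 60, -0.08, -0.368, 0.025, 0], [0, 0, 60, -0.08, -0.368, 0.025, 0], [0, 0, 120, -0.08, -0.368, 0.025, 0], [0, 0, 120, -0.08, -0.368, 0.025, 0], [0, 0, 120, -0.08, -0.368, 0.025, 0], [0, 0, 120, -0.08, -0.368, 0.025, 0], [0, 0, 120, -0.08, -0.368, 0.025, 0], [0, 0, 120, -0.08, -0.368, 0.025, 0], [0.5, 0, 170, -0.08, -0.368, 0.025, 0], [0.5, 0, 170, -0.08, -0.368, 0.025, 0], [0.5, 0, 170, -0.08, -0.368, 0.025, 0], [0.5, 0, 170, -0.08, -0.368, 0.025, 0], [0.5, 0, 170, -0.08, -0.368, 0.025, 0], [0.5, 0, 170, -0.08, -0.368, 0.025, 0], [0.5, 0, 170, -0.08, -0.368, 0.025, 0], [0.5, 0, 170, -0.08, -0.368, 0.025, 0]]}}

```text
time_s: 6.55
position: [0.4801, -0.21, 0.3598]
ee_rot: [3.141, -0.002, 0.562]
force: [0.1, -0.1, -0.7]
grip_width: 0.998
```

```bash
python3 - <<'E'
from h import *
go(0.48,-0.21,0.36,0.1)
E
```

```text
[ 2.86000e-02 -1.06100e-01  2.64813e+01 -1.00000e-04 -0.00000e+00
 -2.00000e-04]
```

{"fn": "play_rows", "kwargs": {"moves": [[0, 0, 26.5, 0, 0, 0, 0], [0, 0, 26.5, 0, 0, 0, 0], [0, 0, 26.5, 0, 0, 0, 0], [0, 0, 26.5, 0, 0, 0, 0], [0, 0, 26.5, 0, 0, 0, 0], [0, 0, 26.5, 0, 0, 0, 0]]}}

```text
time_s: 7.05
position: [0.4801, -0.2101, 0.3597]
ee_rot: [3.141, -0.002, 0.103]
force: [0.2, -0.7, 0.7]
grip_width: 1.0
```

```bash
cat >> h.py <<'E'
def tubes(n,f,seeds,zr=0.0255,rad=0.075):
    Z=np.load('pics/%s.npz'%f); s=dict(pos=Z['pos'],rot=Z['rot']); P,uv=cloud(n,Z['d'],s)
    for t,q in seeds:
        m=(np.abs(P[:,2]-zr)<0.006)&(np.hypot(P[:,0]-q[0],P[:,1]-q[1])<rad); b=P[m]
        if len(b)<20: print(t,'none'); continue
        (c,wh,a)=cv2.minAreaRect((b[:,:2]*1000).astype(np.float32)); a=a if wh[0]>wh[1] else a+90; a=(a+90)%180-90
        med=np.median(b[:,2])
        # second estimate: pixel centroid ray on z plane
        px=uv[m].mean(0); print(t,len(b),'c',np.round(c,1),'wh',np.round(wh,1),'yaw',round(a,1),'z',round(float(med),4),'ray@z',onz(n,px,0.025,s).round(4)[0],'px',px.round())
S0=[('A',(.606,-.194)),('B',(.434,-.178)),('C',(.426,-.317))]
E
python3 - <<'E'
from h import *
snap('wrist','w3'); tubes('wrist','w3',S0)
E
```

```text
A 1334 c [ 606.6 -193.5] wh [25.1 99.7] yaw -1.7 z 0.0261 ray@z [ 0.6086 -0.1935  0.025 ] px [317.  65.]
B 1019 c [ 434.  -178.2] wh [100.3  25.2] yaw 7.6 z 0.026 ray@z [ 0.4355 -0.1781  0.025 ] px [296. 182.]
C 1035 c [ 425.8 -317.2] wh [ 26.2 100.3] yaw -27.0 z 0.0258 ray@z [ 0.4275 -0.3173  0.025 ] px [383. 196.]
```

View pics/w3.png

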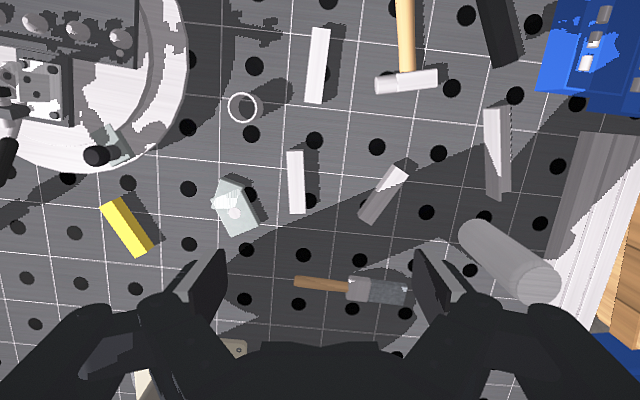

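```bash
python3 - <<'E'
from h import *
go(0.434,-0.178,0.1,0.133); go(0.434,-0.178,0.004,0.133)
E
```

```text
[ 0.0049 -0.1006 -1.7128 -0.043  -0.0367  0.2596]
[ 0.0049 -0.1006 -1.7128 -0.0432 -0.0367  0.3556]
```

{"fn": "play_rows", "kwargs": {"moves": [[0, 0, -1.7, -0.043, -0.0367, 0.04, 0.35], [0, 0, -1.7, -0.043, -0.0367, 0.08, 0.35], [0, 0, -1.7, -0.043, -0.0367, 0.12, 0.35], [0, 0, -1.7, -0.043, -0.0367, 0.16, 0.35], [0, 0, -1.7, -0.043, -0.0367, 0.2, 0.35], [0, 0, -1.7, -0.043, -0.0367, 0.24, 0.35], [0, 0, -1.7, -0.043, -0.0367, 0.28, 0.35], [0, 0, -1.7, -0.043, -0.0367, 0.31, 0.35], [0, 0, -1.7, -0.043, -0.0367, 0.33, 0.35], [0, 0, -1.7, -0.043, -0.0367, 0.345, 0.35], [0, 0, -1.7, -0.043, -0.0367, 0.355, 0.35], [0, 0, -1.7, -0.043, -0.0367, 0.355, 0.35], [0, 0, -1.7, -0.043, -0.0367, 0.355, 0.85], [0, 0, -1.7, -0.043, -0.0367, 0.355, 0.85], [0, 0, -1.7, -0.043, -0.0367, 0.355, 0.85], [0, 0, -1.7, -0.043, -0.0367, 0.355, 0.85], [0, 0, -1.7, -0.043, -0.0367, 0.355, 0.85], [0, 0, -1.7, -0.043, -0.0367, 0.355, 0.85], [0, 0, -1.7, -0.043, -0.0367, 0.355, 0.85]], "squeeze": 50}}

```text
time_s: 8.68
position: [0.4357, -0.1788, 0.0065]
ee_rot: [3.139, -0.005, 0.133]
force: [-0.6, 0.3, 7.4]
grip_width: 0.278
```

```bash
cat >> h.py <<'E'
C0=np.array([0.594,0.150]); YAW=-0.075
def hd(x,y,c=None,yaw=None):
    c=C0 if c is None else c; yaw=YAW if yaw is None else yaw
    return c+np.array([np.cos(yaw)*x-np.sin(yaw)*y,np.sin(yaw)*x+np.cos(yaw)*y])
def pinsw(f):
    Z=np.load('pics/%s.npz'%f); s=dict(pos=Z['pos'],rot=Z['rot']); P,uv=cloud('wrist',Z['d'],s); M=np.zeros((400,640,3),np.float32); M[uv[:,1],uv[:,0]]=P
    z=M[...,2]; r=np.hypot(M[...,0]-C0[0],M[...,1]-C0[1])
    m=((z>0.0965)&(z<0.105)&(r<0.19)).astype(np.uint8)
    k,l,st,ce=cv2.connectedComponentsWithStats(m,connectivity=4); Q=[]
    for i in range(1,k):
        if st[i,4]>40 and max(st[i,2:4])<2.2*min(st[i,2:4]): q=M[l==i].mean(0); Q.append(q[:2])
    print(len(Q),fitpins(Q)); b=M[(r<.1)&(np.abs(z-.082)<.004)]; print('bed z',np.median(b[:,2]) if len(b) else None)
E
python3 - <<'E'
from h import *
x,y=hd(55,26) if 0 else hd(.055,.026); print(x,y); go(x,y,0.25,YAW)
E
```

```text
0.6507935573852627 0.17180577537091657
[ 0.0984 -0.2734 11.922   0.2608 -0.3184 -0.243 ]
```

{"fn": "play_rows", "kwargs": {"moves": [[0, 0, 0, 0, 0, -0.03, 0.85], [0, 0, 0, 0, 0, -0.07, 0.85], [0, 0, 0, 0, 0, -0.11, 0.85], [0, 0, 0, 0, 0, -0.15, 0.85], [0, 0, 0, 0.02, -0.03, -0.18, 0.85], [0, 0, 6, 0.05, -0.06, -0.21, 0.85], [0, 0, 12, 0.26, -0.318, -0.243, 0.85], [0, 0, 12, 0.26, -0.318, -0.243, 0.85], [0, 0, 12, 0.26, -0.318, -0.243, 0.85], [0, 0, 12, 0.26, -0.318, -0.243, 0.85], [0, 0, 12, 0.26, -0.318, -0.243, 0.85], [0, 0, 12, 0.26, -0.318, -0.243, 0.85], [0, 0, 12, 0.26, -0.318, -0.243, 0.85], [0, 0, 12, 0.26, -0.318, -0.243, 0.85], [0, 0, 12, 0.26, -0.318, -0.243, 0.85], [0, 0, 12, 0.26, -0.318, -0.243, 0.85], [0, 0, 12, 0.26, -0.318, -0.243, 0.85]]}}

```text
time_s: 10.1
position: [0.65, 0.1722, 0.2497]
ee_rot: [3.14, -0.004, -0.074]
force: [0.8, 0.7, -1.2]
grip_width: 0.284
```

```bash
python3 - <<'E'
from h import *
p,d,s=snap('wrist','w4'); pinsw('w4'); print(s['grip_width'])
x,y=hd(.055,.026); go(x,y,0.25,YAW)
E
```

```text
8 (array([0.5955939 , 0.15049218]), np.float64(-0.07907792555788874), np.float64(0.0016290365461195068), np.int64(8))
bed z 0.08301432
0.28385107202341875
[ 0.1045 -0.2482 -0.0385  0.001  -0.0007 -0.0003]
```

View pics/w4.png

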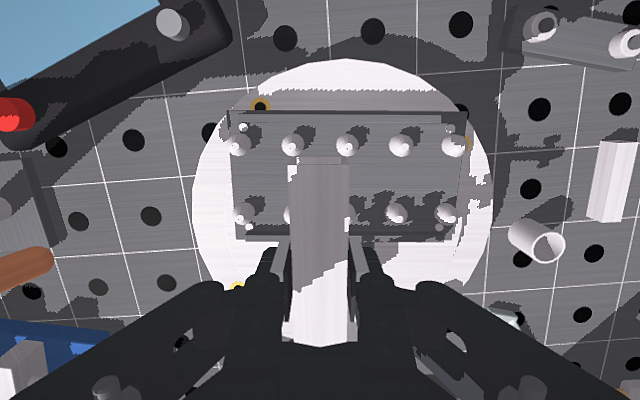

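```bash
sed -i 's/^C0=.*/C0=np.array([0.5945,0.1505]); YAW=-0.075/' h.py; python3 - <<'E'
from h import *
x,y=hd(.057,.026); go(x,y,0.125,-.076);go(x,y,0.089,-.076)
E
```

```text
[ 0.1044 -0.2482  0.0188  0.0029 -0.0015  0.1247]
[ 0.1044 -0.2482  0.0188  0.0027 -0.0015  0.1607]
```

{"fn": "play_rows", "kwargs": {"moves": [[0.1, -0.25, 0, 0.003, -0.001, 0.04, 0.85], [0.1, -0.25, 0, 0.003, -0.001, 0.08, 0.85], [0.1, -0.25, 0, 0.003, -0.001, 0.11, 0.85], [0.1, -0.25, 0, 0.003, -0.001, 0.122, 0.85], [0.1, -0.25, 0, 0.003, -0.001, 0.13, 0.85], [0.1, -0.25, 0, 0.003, -0.001, 0.137, 0.85], [0.1, -0.25, 0, 0.003, -0.001, 0.144, 0.85], [0.1, -0.25, 0, 0.003, -0.001, 0.15, 0.85], [0.1, -0.25, 0, 0.003, -0.001, 0.155, 0.85], [0.1, -0.25, 0, 0.003, -0.001, 0.158, 0.85], [0.1, -0.25, 0, 0.003, -0.001, 0.158, 0.85]]}}

```text
time_s: 11.07
position: [0.6534, 0.1717, 0.0914]
ee_rot: [3.141, 0.0, -0.076]
force: [0.5, 0.3, -0.7]
grip_width: 0.279
```

```bash
python3 - <<'E'
from h import *
snap('wrist','w5'); 
E
```

```text
(no output)
```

View pics/w5.png

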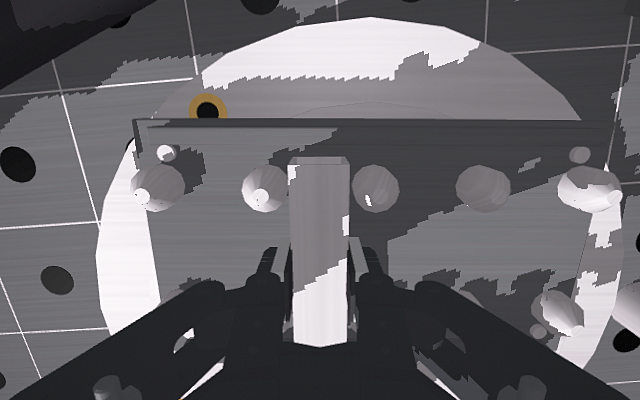

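{"fn": "play_rows", "kwargs": {"moves": [[0, 0, 0, 0, 0, 0.002, 0.85], [0, 0, 0, 0, 0, 0.003, 0.85], [0, 0, 0, 0, 0, 0.003, 0.85], [0, 0, 0, 0, 0, 0.003, 0.6], [0, 0, 0, 0, 0, 0.003, 0.55], [0, 0, 0, 0, 0, 0.003, 0.55], [0, 0, 0, 0, 0, 0.003, 0.55], [0, 0, 0, 0, 0, -0.02, 0.55], [0, 0, 0, 0, 0, -0.06, 0.55], [0, 0, 0, 0, 0, -0.1, 0.55], [0, 0, 0, 0, 0, -0.14, 0.5], [0, 0, 0, 0, 0, -0.18, 0.4], [0, 0, 0, 0, 0, -0.18, 0.4]]}}

```text
time_s: 12.2
position: [0.6571, 0.1724, 0.2838]
ee_rot: [-3.138, -0.015, -0.076]
force: [1.9, 0.3, 2.8]
grip_width: 0.6
```

```bash
cat >> h.py <<'E'
def headloc(f,seeds,zr=.107):
    Z=np.load('pics/%s.npz'%f); s=dict(pos=Z['pos'],rot=Z['rot']); P,uv=cloud('wrist',Z['d'],s)
    for sx,sy in seeds:
        q=hd(sx,sy); m=(np.abs(P[:,2]-zr)<.006)&(np.abs(P[:,0]-q[0])<.07)&(np.abs(P[:,1]-q[1])<.024); b=P[m]
        if len(b)<20: print(sy,'none',len(b)); continue
        L=(b[:,:2]-C0)@np.array([[np.cos(YAW),-np.sin(YAW)],[np.sin(YAW),np.cos(YAW)]])
        (c,wh,a)=cv2.minAreaRect((L*1000).astype(np.float32)); print(sy,len(b),'head c',np.round(c,1),np.round(wh,1),round(a,1),'z',np.percentile(b[:,2],[10,50,90]).round(4))
E
python3 - <<'E'
from h import *
snap('wrist','w6'); headloc('w6',[(.055,.026)]); pinsw('w6')
snap('scene','s6'); tubes('scene','s6',S0)
E
```

```text
0.026 2329 head c [55.4 26. ] [100.6  48. ] 4.3 z [0.1068 0.108  0.1089]
10 (array([0.59565132, 0.15023804]), np.float64(-0.07928445811117113), np.float64(0.0018215038971156105), np.int64(10))
bed z 0.08303254
A 410 c [ 607.2 -192.5] wh [ 26.5 100.1] yaw -1.2 z 0.0254 ray@z [ 0.6085 -0.1922  0.025 ] px [289. 258.]
B none
C 321 c [ 426.6 -315.7] wh [ 28.9 100.8] yaw -27.4 z 0.0256 ray@z [ 0.4278 -0.316   0.025 ] px [282. 184.]
```

View pics/w6.png

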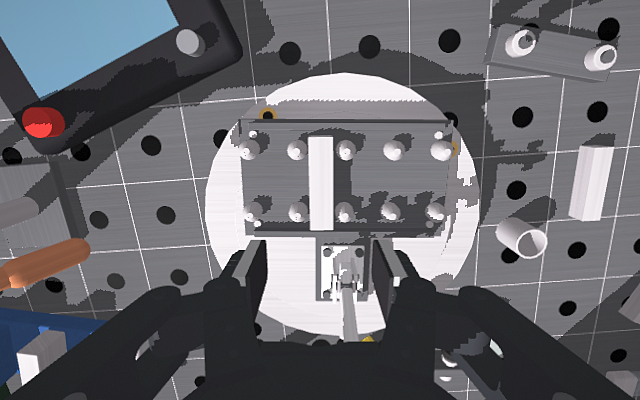

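```bash
python3 - <<'E'
from h import *
go(.606,-.1935,.2,-.027)
E
```

```text
[-0.0811 -0.3501 -2.7822 -0.0218  0.3683  0.0748]
```

{"fn": "play_rows", "kwargs": {"moves": [[0, 0, 0, 0, 0.04, 0, 0.35], [0, 0, 0, 0, 0.08, 0, 0.35], [0, 0, 0, 0, 0.12, 0, 0.35], [0, 0, 0, 0, 0.16, 0, 0.35], [0, 0, -2.8, -0.022, 0.368, 0.075, 0.35], [0, 0, -2.8, -0.022, 0.368, 0.075, 0.35], [0, 0, -2.8, -0.022, 0.368, 0.075, 0.35], [0, 0, -2.8, -0.022, 0.368, 0.075, 0.35], [0, 0, -2.8, -0.022, 0.368, 0.075, 0.35], [0, 0, -2.8, -0.022, 0.368, 0.075, 0.35], [0, 0, -2.8, -0.022, 0.368, 0.075, 0.35]]}}

```text
time_s: 13.22
position: [0.6027, -0.1962, 0.1952]
ee_rot: [-3.139, 0.001, -0.031]
force: [0.3, 0.1, -0.0]
grip_width: 0.649
```

```bash
python3 - <<'E'
from h import *
snap('wrist','w7'); tubes('wrist','w7',S0)
go(.6055,-.1935,.005,-.027)
E
```

```text
A 2380 c [ 606.4 -193.2] wh [ 24.7 100. ] yaw -1.3 z 0.026 ray@z [ 0.609  -0.1935  0.025 ] px [317. 173.]
B none
C 86 c [ 467.3 -338.5] wh [23.8  7. ] yaw 64.8 z 0.0259 ray@z [ 0.4672 -0.3396  0.025 ] px [449. 291.]
[-1.813e-01 -8.570e-02 -1.637e-01  1.300e-03 -1.000e-04  1.917e-01]
```

{"fn": "play_rows", "kwargs": {"moves": [[0, 0, -0.2, 0.001, 0, 0.04, 0.35], [0, 0, -0.2, 0.001, 0, 0.08, 0.35], [0, 0, -0.2, 0.001, 0, 0.12, 0.35], [0, 0, -0.2, 0.001, 0, 0.15, 0.35], [0, 0, -0.2, 0.001, 0, 0.17, 0.35], [0, 0, -0.2, 0.001, 0, 0.183, 0.35], [0, 0, -0.2, 0.001, 0, 0.189, 0.35], [0, 0, -0.2, 0.001, 0, 0.189, 0.85], [0, 0, -0.2, 0.001, 0, 0.189, 0.85], [0, 0, -0.2, 0.001, 0, 0.189, 0.85], [0, 0, -0.2, 0.001, 0, 0.189, 0.85], [0, 0, -0.2, 0.001, 0, 0.189, 0.85], [0, 0, -0.2, 0.001, 0, 0.189, 0.85], [0, 0, -0.2, 0.001, 0, 0.189, 0.85]]}}

```text
time_s: 14.43
position: [0.6069, -0.1942, 0.0101]
ee_rot: [-3.139, -0.005, -0.027]
force: [0.1, 1.5, 6.3]
grip_width: 0.277
```

```bash
python3 - <<'E'
from h import *
print(manip.get_state()['position'])
x,y=hd(.055,-.078); print(x,y);go(x,y,0.2,-.075)
E
```

```text
[ 0.60687908 -0.19418104  0.0100938 ]
0.6435008678288976 0.06859813828724699
[-0.1288 -0.2928  2.7767  0.0306 -0.2641 -0.1892]
```

{"fn": "play_rows", "kwargs": {"moves": [[0, 0, 0, 0, 0, -0.03, 0.85], [0, 0, 0, 0, 0, -0.07, 0.85], [0, 0, 0, 0, 0, -0.11, 0.85], [0, 0, 0, 0, 0, -0.15, 0.85], [0, 0, 0, 0.01, -0.02, -0.18, 0.85], [0, 0, 2.8, 0.032, -0.264, -0.189, 0.85], [0, 0, 2.8, 0.032, -0.264, -0.189, 0.85], [0, 0, 2.8, 0.032, -0.264, -0.189, 0.85], [0, 0, 2.8, 0.032, -0.264, -0.189, 0.85], [0, 0, 2.8, 0.032, -0.264, -0.189, 0.85], [0, 0, 2.8, 0.032, -0.264, -0.189, 0.85], [0, 0, 2.8, 0.032, -0.264, -0.189, 0.85], [0, 0, 2.8, 0.032, -0.264, -0.189, 0.85], [0, 0, 2.8, 0.032, -0.264, -0.189, 0.85]]}}

```text
time_s: 15.6
position: [0.6447, 0.0683, 0.1999]
ee_rot: [-3.14, -0.005, -0.075]
force: [0.2, 0.4, -1.8]
grip_width: 0.279
```

```bash
python3 - <<'E'
from h import *
p,d,s=snap('wrist','w8'); print(s['grip_width'])
x,y=hd(.0565,-.078); go(x,y,0.095,-.076)
E
```

```text
0.2792109186068589
[-0.1023 -0.2808  0.0003 -0.0003 -0.0008  0.1048]
```

View pics/w8.png

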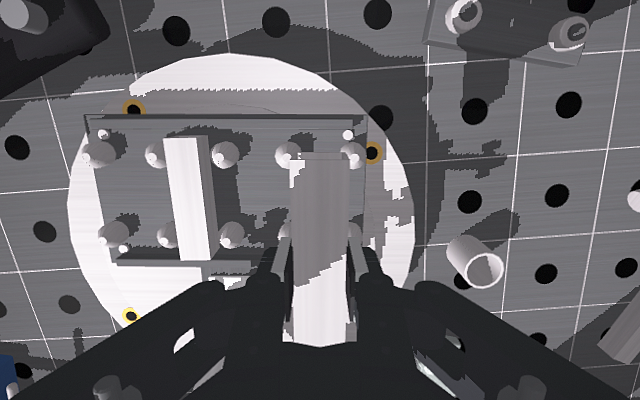

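{"fn": "play_rows", "kwargs": {"moves": [[-0.1, -0.3, 0, 0, -0.001, 0.04, 0.85], [-0.1, -0.3, 0, 0, -0.001, 0.065, 0.85], [-0.1, -0.3, 0, 0, -0.001, 0.074, 0.85], [-0.1, -0.3, 0, 0, -0.001, 0.082, 0.85], [-0.1, -0.3, 0, 0, -0.001, 0.09, 0.85], [-0.1, -0.3, 0, 0, -0.001, 0.097, 0.85], [-0.1, -0.3, 0, 0, -0.001, 0.102, 0.85], [-0.1, -0.3, 0, 0, -0.001, 0.105, 0.85], [-0.1, -0.3, 0, 0, -0.001, 0.107, 0.85], [-0.1, -0.3, 0, 0, -0.001, 0.107, 0.85]]}}

```text
time_s: 16.48
position: [0.6455, 0.0687, 0.0929]
ee_rot: [-3.142, 0.0, -0.076]
force: [-1.5, -0.1, -1.7]
grip_width: 0.279
```

{"fn": "play_rows", "kwargs": {"moves": [[0, 0, 0, 0, 0, 0.001, 0.85], [0, 0, 0, 0, 0, 0.001, 0.7], [0, 0, 0, 0, 0, 0.001, 0.55], [0, 0, 0, 0, 0, 0.001, 0.55], [0, 0, 0, 0, 0, 0.001, 0.55], [0, 0, 0, 0, 0, 0.001, 0.55], [0, 0, 0, 0, 0, -0.02, 0.55], [0, 0, 0, 0, 0, -0.06, 0.55], [0, 0, 0, 0, 0, -0.1, 0.55], [0, 0, 0, 0, 0, -0.14, 0.5], [0, 0, 0, 0, 0, -0.18, 0.4], [0, 0, 0, 0, 0, -0.2, 0.35], [0, 0, 0, 0, 0, -0.2, 0.35]]}}

```text
time_s: 17.57
position: [0.6482, 0.0688, 0.3014]
ee_rot: [-3.14, -0.012, -0.076]
force: [1.3, -0.2, 0.7]
grip_width: 0.655
```

```bash
python3 - <<'E'
from h import *
snap('wrist','w9'); headloc('w9',[(.055,.026),(.055,-.078)]); pinsw('w9')
snap('scene','s9'); tubes('scene','s9',S0)
go(.427,-.3165,.2,-.48)
E
```

```text
0.026 2278 head c [55.6 26.1] [101.2  47.5] 4.7 z [0.1062 0.1079 0.1089]
-0.078 2131 head c [ 57.1 -77.7] [101.  48.] 4.1 z [0.1068 0.108  0.1089]
10 (array([0.59568058, 0.14920008]), np.float64(-0.0799910277027862), np.float64(0.001216565099341878), np.int64(10))
bed z 0.083099544
A none
B none
C 326 c [ 426.8 -316.4] wh [28.4 99.8] yaw -26.9 z 0.0257 ray@z [ 0.4279 -0.3159  0.025 ] px [282. 184.]
[-0.0534 -0.1548 23.1549 -0.1896  0.4007  0.0937]
```

View pics/w9.png

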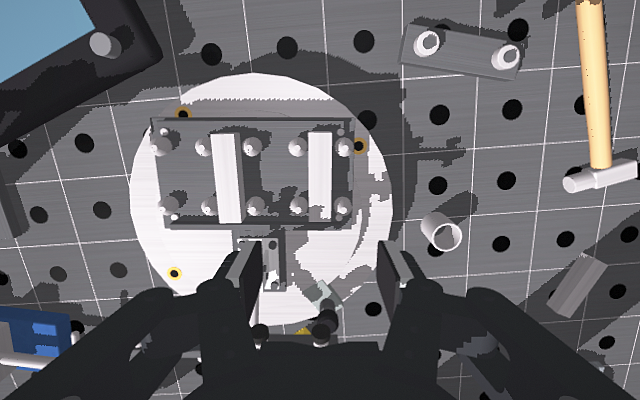

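{"fn": "play_rows", "kwargs": {"moves": [[0, 0, 0, 0, 0.04, 0, 0.35], [0, 0, 0, -0.01, 0.08, 0, 0.35], [0, 0, 0, -0.02, 0.12, 0, 0.35], [0, 0, 8, -0.19, 0.4, 0.05, 0.35], [0, 0, 16, -0.19, 0.4, 0.05, 0.35], [0, 0, 23.2, -0.19, 0.4, 0.05, 0.35], [0, 0, 23.2, -0.19, 0.4, 0.094, 0.35], [0, 0, 23.2, -0.19, 0.4, 0.094, 0.35], [0, 0, 23.2, -0.19, 0.4, 0.094, 0.35], [0, 0, 23.2, -0.19, 0.4, 0.094, 0.35], [0, 0, 23.2, -0.19, 0.4, 0.094, 0.35], [0, 0, 23.2, -0.19, 0.4, 0.094, 0.35], [0, 0, 23.2, -0.19, 0.4, 0.094, 0.35], [0, 0, 23.2, -0.19, 0.4, 0.094, 0.35]]}}

```text
time_s: 18.83
position: [0.4258, -0.3151, 0.1979]
ee_rot: [-3.139, 0.001, -0.483]
force: [0.4, 0.8, -0.2]
grip_width: 0.651
```

```bash
python3 - <<'E'
from h import *
snap('wrist','w10'); tubes('wrist','w10',S0)
go(.425,-.3165,.009,-.472)
E
```

```text
A none
B none
C 2311 c [ 425.6 -317.1] wh [ 25.  100.5] yaw -27.3 z 0.0261 ray@z [ 0.4284 -0.3185  0.025 ] px [322. 174.]
[-0.143  -0.0566 -0.5165 -0.0009  0.0028  0.1898]
```

View pics/w10.png

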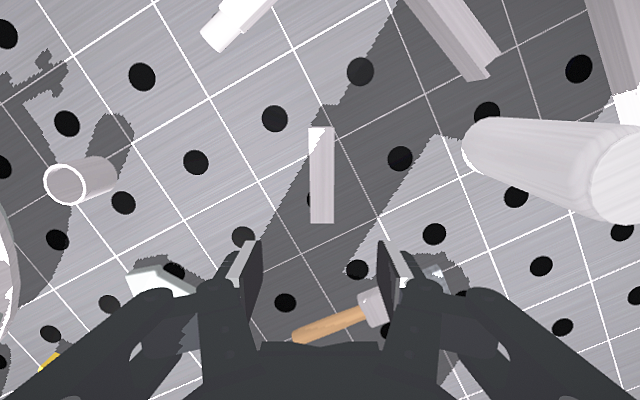

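{"fn": "play_rows", "kwargs": {"moves": [[0, 0, -0.5, -0.001, 0.003, 0.04, 0.35], [0, 0, -0.5, -0.001, 0.003, 0.08, 0.35], [0, 0, -0.5, -0.001, 0.003, 0.12, 0.35], [0, 0, -0.5, -0.001, 0.003, 0.15, 0.35], [0, 0, -0.5, -0.001, 0.003, 0.17, 0.35], [0, 0, -0.5, -0.001, 0.003, 0.183, 0.35], [0, 0, -0.5, -0.001, 0.003, 0.188, 0.35], [0, 0, -0.5, -0.001, 0.003, 0.189, 0.85], [0, 0, -0.5, -0.001, 0.003, 0.189, 0.85], [0, 0, -0.5, -0.001, 0.003, 0.189, 0.85], [0, 0, -0.5, -0.001, 0.003, 0.189, 0.85], [0, 0, -0.5, -0.001, 0.003, 0.189, 0.85], [0, 0, -0.5, -0.001, 0.003, 0.189, 0.85], [0, 0, -0.5, -0.001, 0.003, 0.189, 0.85]]}}

```text
time_s: 20.05
position: [0.426, -0.3173, 0.0114]
ee_rot: [-3.139, -0.004, -0.472]
force: [0.7, 1.9, 6.1]
grip_width: 0.278
```

```bash
python3 - <<'E'
from h import *
print(manip.get_state()['position'])
x,y=hd(.055,.078); print(x,y);go(x,y,0.24,-.075)
E
```

```text
[ 0.42595653 -0.31732568  0.01137069]
0.6551899021634453 0.22415959391275136
[ -0.0876  -0.2335 -22.7672  -0.0414  -0.587   -0.2274]
```

```bash
python3 - <<'E'
from h import *
go(.64,-.15,0.24,-.075)
E
```

```text
[ -0.0876  -0.2335 -22.7672   0.1153  -0.2469  -0.2276]
```

{"fn": "play_rows", "kwargs": {"moves": [[0, 0, 0, 0, 0, -0.03, 0.85], [0, 0, 0, 0, 0, -0.07, 0.85], [0, 0, 0, 0, 0, -0.11, 0.85], [0, 0, 0, 0, 0, -0.15, 0.85], [0, 0, 0, 0, 0, -0.19, 0.85], [0, 0, 0, 0, 0, -0.228, 0.85], [0, 0, -6, 0.115, -0.247, -0.228, 0.85], [0, 0, -12, 0.115, -0.247, -0.228, 0.85], [0, 0, -18, 0.115, -0.247, -0.228, 0.85], [0, 0, -22.8, 0.115, -0.247, -0.228, 0.85], [0, 0, -22.8, 0.115, -0.247, -0.228, 0.85], [0, 0, -22.8, 0.115, -0.247, -0.228, 0.85], [0, 0, -22.8, 0.115, -0.247, -0.228, 0.85], [0, 0, -22.8, 0.115, -0.247, -0.228, 0.85]]}}

```text
time_s: 21.22
position: [0.6424, -0.1457, 0.2395]
ee_rot: [-3.139, -0.004, -0.07]
force: [0.2, -0.8, -2.5]
grip_width: 0.277
```

```bash
python3 - <<'E'
from h import *
s=manip.get_state(); print(s['position'],s['grip_width'])
x,y=hd(.0565,.078); go(x,y,0.2,-.076)
E
```

```text
[ 0.64241073 -0.14572417  0.2395156 ] 0.2765088725992838
[-0.1325 -0.2534  0.3276 -0.0119 -0.3698  0.0403]
```

{"fn": "play_rows", "kwargs": {"moves": [[0, 0, 0.3, -0.012, -0.37, 0.01, 0.85], [0, 0, 0.3, -0.012, -0.37, 0.01, 0.85], [0, 0, 0.3, -0.012, -0.37, 0.01, 0.85], [0, 0, 0.3, -0.012, -0.37, 0.01, 0.85], [0, 0, 0.3, -0.012, -0.37, 0.01, 0.85], [0, 0, 0.3, -0.012, -0.37, 0.01, 0.85], [0, 0, 0.3, -0.012, -0.37, 0.01, 0.85], [0, 0, 0.3, -0.012, -0.37, 0.02, 0.85], [0, 0, 0.3, -0.012, -0.37, 0.04, 0.85], [0, 0, 0.3, -0.012, -0.37, 0.04, 0.85], [0, 0, 0.3, -0.012, -0.37, 0.04, 0.85], [0, 0, 0.3, -0.012, -0.37, 0.04, 0.85]]}}

```text
time_s: 22.22
position: [0.6561, 0.2236, 0.1996]
ee_rot: [-3.141, -0.003, -0.075]
force: [0.2, -1.1, -1.0]
grip_width: 0.273
```

```bash
python3 - <<'E'
from h import *
p,d,s=snap('wrist','w11'); print(s['position'],s['grip_width'])
x,y=hd(.0565,.078); go(x,y,0.0935,-.076)
E
```

```text
[0.65612915 0.22356469 0.19961339] 0.2726763110886277
[-0.0864 -0.2719 -0.0201 -0.0008 -0.0011  0.1072]
```

View pics/w11.png

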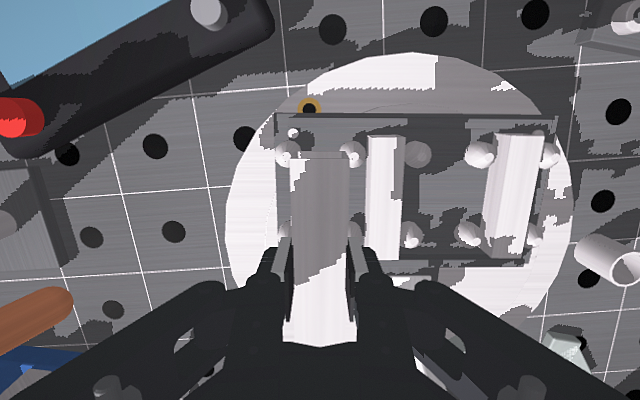

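{"fn": "play_rows", "kwargs": {"moves": [[-0.1, -0.3, 0, -0.001, -0.001, 0.04, 0.85], [-0.1, -0.3, 0, -0.001, -0.001, 0.065, 0.85], [-0.1, -0.3, 0, -0.001, -0.001, 0.074, 0.85], [-0.1, -0.3, 0, -0.001, -0.001, 0.082, 0.85], [-0.1, -0.3, 0, -0.001, -0.001, 0.09, 0.85], [-0.1, -0.3, 0, -0.001, -0.001, 0.097, 0.85], [-0.1, -0.3, 0, -0.001, -0.001, 0.102, 0.85], [-0.1, -0.3, 0, -0.001, -0.001, 0.105, 0.85], [-0.1, -0.3, 0, -0.001, -0.001, 0.106, 0.85], [-0.1, -0.3, 0, -0.001, -0.001, 0.106, 0.85]]}}

```text
time_s: 23.1
position: [0.6566, 0.2241, 0.095]
ee_rot: [3.141, 0.0, -0.076]
force: [-0.7, 0.5, -2.1]
grip_width: 0.277
```

{"fn": "play_rows", "kwargs": {"moves": [[0, 0, 0, 0, 0, 0.0015, 0.85], [0, 0, 0, 0, 0, 0.002, 0.7], [0, 0, 0, 0, 0, 0.002, 0.55], [0, 0, 0, 0, 0, 0.002, 0.55], [0, 0, 0, 0, 0, 0.002, 0.55], [0, 0, 0, 0, 0, 0.002, 0.55], [0, 0, 0, 0, 0, -0.02, 0.55], [0, 0, 0, 0, 0, -0.06, 0.55], [0, 0, 0, 0, 0, -0.1, 0.55], [0, 0, 0, 0, 0, -0.14, 0.5], [0, 0, 0, 0, 0, -0.18, 0.4], [0, 0, 0, 0, 0, -0.22, 0.2], [0, 0, 0, 0, 0, -0.26, 0], [0, 0, 0, 0, 0, -0.28, 0], [0, 0, 0, 0, 0, -0.28, 0]]}}

```text
time_s: 24.35
position: [0.6582, 0.2246, 0.3838]
ee_rot: [-3.138, -0.011, -0.076]
force: [-0.9, 0.0, 0.8]
grip_width: 1.006
```

```bash
python3 - <<'E'
from h import *
p,d,s=snap('wrist','w12'); print(s['position']); headloc('w12',[(.055,.026),(.055,-.078),(.055,.078)]); pinsw('w12')
snap('scene','s12'); crop('s12',(340,150,520,400),2.4,'s12c')
E
```

```text
[0.65819984 0.22456724 0.38383186]
0.026 1479 head c [55.5 25.9] [101.3  47.3] 4.5 z [0.1065 0.1079 0.109 ]
-0.078 1564 head c [ 56.8 -77.9] [101.4  47.4] 4.6 z [0.1057 0.1078 0.1089]
0.078 1409 head c [56.7 78.5] [101.3  46.4] 4.9 z [0.1067 0.108  0.1091]
10 (array([0.59560196, 0.1506614 ]), np.float64(-0.0779032932988781), np.float64(0.0016303457050341032), np.int64(10))
bed z 0.083049774
```

View pics/w12.png

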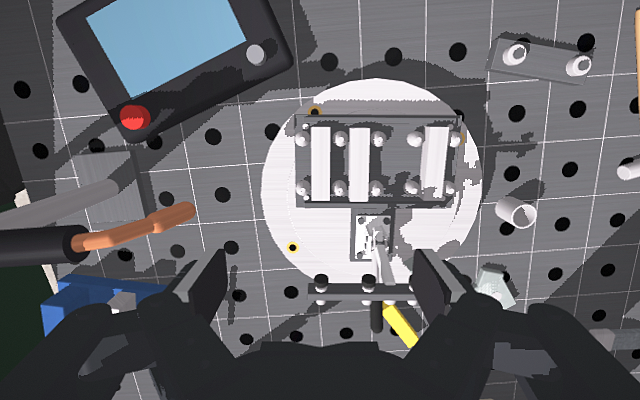

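View pics/s12.png

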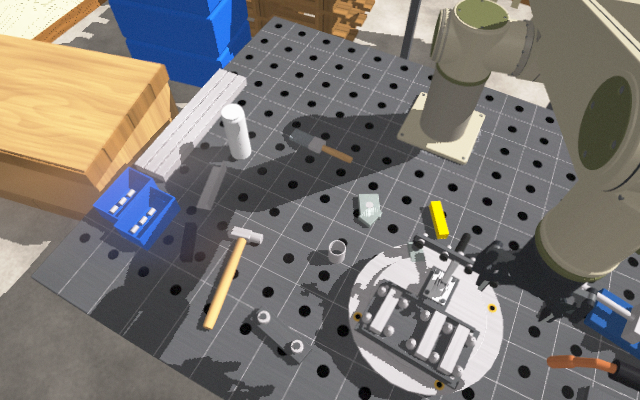

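```bash
python3 - <<'E'
from h import *
go(.437,.1615,.34,1.0); go(.437,.1615,.34,2.2);
E
```

```text
[ 4.09000e-02 -1.78300e-01 -6.16569e+01 -2.14900e-01  7.94000e-02
  3.61000e-02]
[ 1.605000e-01 -1.481000e-01 -1.304118e+02 -2.149000e-01  7.940000e-02
  3.610000e-02]
```

{"fn": "play_rows", "kwargs": {"moves": [[0, 0, -60, -0.215, 0.079, 0.02, 0], [0, 0, -60, -0.215, 0.079, 0.02, 0], [0, 0, -60, -0.215, 0.079, 0.02, 0], [0, 0, -60, -0.215, 0.079, 0.02, 0], [0, 0, -60, -0.215, 0.079, 0.02, 0], [0, 0, -60, -0.215, 0.079, 0.036, 0], [0, 0, -60, -0.215, 0.079, 0.036, 0], [0, 0, -60, -0.215, 0.079, 0.036, 0], [0, 0, -130, -0.215, 0.079, 0.036, 0], [0, 0, -130, -0.215, 0.079, 0.036, 0], [0, 0, -130, -0.215, 0.079, 0.036, 0], [0, 0, -130, -0.215, 0.079, 0.036, 0], [0, 0, -130, -0.215, 0.079, 0.036, 0], [0, 0, -130, -0.215, 0.079, 0.036, 0], [0, 0, -130, -0.215, 0.079, 0.036, 0], [0, 0, -130, -0.215, 0.079, 0.036, 0], [0, 0, -130, -0.215, 0.079, 0.036, 0], [0, 0, -130, -0.215, 0.079, 0.036, 0], [0, 0, -130, -0.215, 0.079, 0.036, 0], [0, 0, -130, -0.215, 0.079, 0.036, 0]]}}

```text
time_s: 26.12
position: [0.4363, 0.1617, 0.3383]
ee_rot: [3.141, 0.0, 2.191]
force: [-1.0, 0.2, -0.2]
grip_width: 0.996
```

```bash
python3 - <<'E'
from h import *
go(.437,.1615,.32,3.067);
E
```

```text
[ 3.90000e-03  7.90000e-03 -5.02155e+01 -6.00000e-04  5.00000e-04
  1.83000e-02]
```

{"fn": "play_rows", "kwargs": {"moves": [[0, 0, -50.2, 0, 0, 0, 0], [0, 0, -50.2, 0, 0, 0, 0], [0, 0, -50.2, 0, 0, 0, 0], [0, 0, -50.2, 0, 0, 0, 0], [0, 0, -50.2, 0, 0, 0, 0], [0, 0, -50.2, 0, 0, 0, 0], [0, 0, -50.2, 0, 0, 0, 0], [0, 0, -50.2, 0, 0, 0, 0], [0, 0, -50.2, 0, 0, 0, 0], [0, 0, -50.2, 0, 0, 0, 0]]}}

```text
time_s: 26.95
position: [0.4361, 0.1617, 0.3379]
ee_rot: [-3.141, -0.0, 3.061]
force: [0.3, -0.8, 0.3]
grip_width: 0.998
```

```bash
python3 - <<'E'
from h import *
p,d,s=snap('wrist','w13')
P,uv=cloud('wrist',d,s); m=(P[:,2]>.12)&(P[:,2]<.2)&(np.hypot(P[:,0]-.44,P[:,1]-.161)<.06); 
g=P[m]; c=p[uv[m][:,1],uv[m][:,0]].max(1)<70; g=g[c]; print(len(g),g.mean(0),g.min(0),g.max(0))
go(.447,.1615,.130,3.067);
E
```

```text
632 [0.4500757  0.16147245 0.15487052] [0.42467242 0.15196861 0.13886015] [0.48003868 0.17066476 0.16623895]
[-0.0092 -0.0135 -0.2927 -0.0109  0.0007  0.208 ]
```

View pics/w13.png

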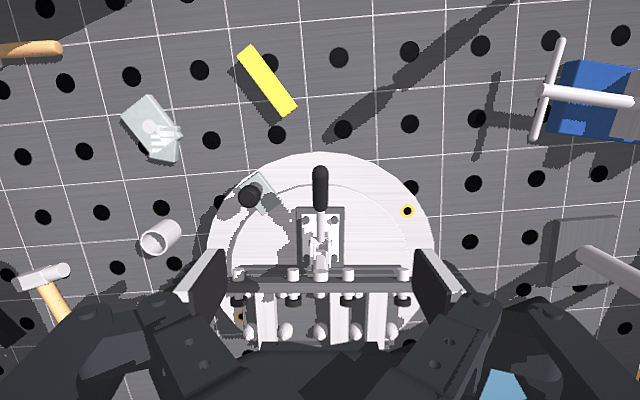

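{"fn": "play_rows", "kwargs": {"moves": [[0, 0, -0.3, -0.005, 0.001, 0.04, 0], [0, 0, -0.3, -0.008, 0.001, 0.08, 0], [0, 0, -0.3, -0.01, 0.001, 0.12, 0], [0, 0, -0.3, -0.01, 0.001, 0.155, 0], [0, 0, -0.3, -0.01, 0.001, 0.185, 0], [0, 0, -0.3, -0.01, 0.001, 0.203, 0], [0, 0, -0.3, -0.01, 0.001, 0.208, 0], [0, 0, -0.3, -0.01, 0.001, 0.208, 0.5], [0, 0, -0.3, -0.01, 0.001, 0.208, 0.9], [0, 0, -0.3, -0.01, 0.001, 0.208, 0.9], [0, 0, -0.3, -0.01, 0.001, 0.208, 0.9], [0, 0, -0.3, -0.01, 0.001, 0.208, 0.9], [0, 0, -0.3, -0.01, 0.001, 0.208, 0.9], [0, 0, -0.3, -0.01, 0.001, 0.208, 0.9]], "squeeze": 25}}

```text
time_s: 28.17
position: [0.447, 0.162, 0.1314]
ee_rot: [3.141, 0.002, 3.067]
force: [-1.9, -0.3, 6.2]
grip_width: 0.204
```

{"fn": "play_rows", "kwargs": {"moves": [[0, 0, 0, -0.002, 0, -0.004, 0.9], [0, 0, 0, -0.0043, 0, -0.0083, 0.9], [0, 0, 0, -0.007, 0, -0.0123, 0.9], [0, 0, 0, -0.0095, 0, -0.0162, 0.9], [0, 0, 0, -0.0125, 0, -0.02, 0.9], [0, 0, 0, -0.0154, 0, -0.0235, 0.9], [0, 0, 0, -0.0187, 0, -0.027, 0.9], [0, 0, 0, -0.022, 0, -0.0302, 0.9], [0, 0, 0, -0.0256, 0, -0.0333, 0.9], [0, 0, 0, -0.0292, 0, -0.0362, 0.9], [0, 0, 0, -0.033, 0, -0.039, 0.9], [0, 0, 0, -0.037, 0, -0.0415, 0.9], [0, 0, 0, -0.041, 0, -0.0438, 0.9], [0, 0, 0, -0.0453, 0, -0.0459, 0.9], [0, 0, 0, -0.0453, 0, -0.0459, 0.9]]}}

```text
time_s: 29.42
position: [0.4931, 0.1583, 0.1779]
ee_rot: [3.141, 0.003, 3.067]
force: [-0.4, -3.8, -2.8]
grip_width: 0.195
```

{"fn": "play_rows", "kwargs": {"moves": [[0, 0, 0, -0.004, 0, -0.0018, 0.9], [0, 0, 0, -0.0087, 0, -0.0036, 0.9], [0, 0, 0, -0.013, 0, -0.005, 0.9], [0, 0, 0, -0.0177, 0, -0.0063, 0.9], [0, 0, 0, -0.022, 0, -0.0073, 0.9], [0, 0, 0, -0.0269, 0, -0.0081, 0.9], [0, 0, 0, -0.0315, 0, -0.0086, 0.9], [0, 0, 0, -0.034, 0, -0.009, 0.9], [0, 0, 0, -0.036, 0, -0.009, 0.9], [0, 0, 0, -0.037, 0, -0.009, 0.9], [0, 0, 0, -0.038, 0, -0.009, 0.9], [0, 0, 0, -0.038, 0, -0.009, 0.9]]}}

```text
time_s: 30.42
position: [0.5314, 0.1552, 0.1873]
ee_rot: [-3.141, 0.003, 3.066]
force: [-2.4, -4.7, -2.3]
grip_width: 0.2
```

{"fn": "play_rows", "kwargs": {"moves": [[0, 0, 0, -0.001, 0, 0, 0.9], [0, 0, 0, -0.002, 0, 0, 0.9], [0, 0, 0, -0.003, 0, 0, 0.9], [0, 0, 0, -0.003, 0, 0, 0.9]]}}

```text
time_s: 30.75
position: [0.5348, 0.155, 0.1874]
ee_rot: [-3.142, 0.003, 3.066]
force: [-2.5, -4.1, -2.2]
grip_width: 0.202
```

```bash
python3 - <<'E'
from h import *
snap('scene','s14'); crop('s14',(340,190,520,400),2.8,'s14c')
E
```

```text
(no output)
```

View pics/s14c.png

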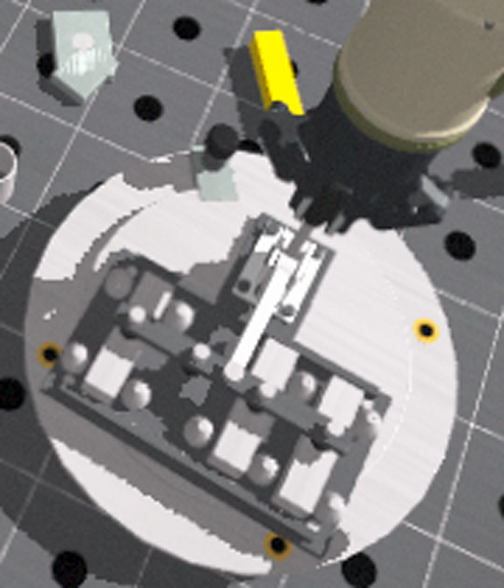

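{"fn": "play_rows", "kwargs": {"moves": [[0, 0, 0, -0.001, 0, 0, 0.9], [0, 0, 0, -0.002, 0, 0, 0.9], [0, 0, 0, -0.003, 0, 0, 0.9], [0, 0, 0, -0.004, 0, 0, 0.9], [0, 0, 0, -0.004, 0, 0, 0.9]]}}

```text
time_s: 31.22
position: [0.539, 0.1546, 0.1874]
ee_rot: [-3.141, 0.004, 3.066]
force: [-1.3, -4.1, -2.9]
grip_width: 0.203
```

```bash
python3 - <<'E'
from h import *
p,d,s=snap('wrist','w15')
P,uv=cloud('wrist',d,s); m=(P[:,2]>.205)&(P[:,2]<.26)&(np.abs(P[:,0]-.53)<.05)&(np.abs(P[:,1]-.155)<.012)
print(P[m].mean(0),P[m].min(0),P[m].max(0),m.sum())
E
```

```text
[0.52823133 0.15476022 0.22797635] [0.51806433 0.14300055 0.20500148] [0.55080962 0.1669998  0.25998372] 4523
```

View pics/w15.png

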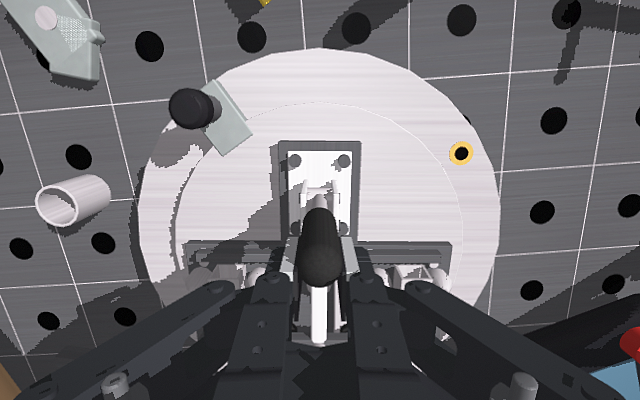

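{"fn": "play_rows", "kwargs": {"moves": [[0, 0, 0, 0, 0, 0, 0.6], [0, 0, 0, 0, 0, 0, 0.3], [0, 0, 0, 0, 0, 0, 0], [0, 0, 0, 0, 0, 0, 0], [0, 0, 0, 0, 0, -0.03, 0], [0, 0, 0, 0.01, 0, -0.07, 0], [0, 0, 0, 0.03, 0, -0.11, 0], [0, 0, 0, 0.05, 0, -0.15, 0], [0, 0, 0, 0.05, 0, -0.17, 0], [0, 0, 0, 0.05, 0, -0.17, 0]]}}

```text
time_s: 32.1
position: [0.4899, 0.1594, 0.3658]
ee_rot: [3.138, 0.016, 3.067]
force: [1.1, -0.1, 0.0]
grip_width: 0.999
```

```bash
python3 - <<'E'
from h import *
p,d,s=snap('wrist','w16'); print(s['position'])
P,uv=cloud('wrist',d,s); m=(P[:,2]>.17)&(P[:,2]<.26)&(np.abs(P[:,0]-.53)<.05)&(np.abs(P[:,1]-.155)<.02)
g=P[m];print(g.mean(0),g.min(0),g.max(0),m.sum())
t=g[g[:,2]>g[:,2].max()-.006]; print('top',t.mean(0),t.min(0),t.max(0))
p,d,s=snap('scene','s16'); P,uv=cloud('scene',d); m=(P[:,2]>.17)&(np.abs(P[:,0]-.53)<.05)&(np.abs(P[:,1]-.155)<.03)
g=P[m]; print(len(g),g.mean(0),g.min(0),g.max(0))
g=g[g[:,2]<.22]
if len(g)>10: print('axis',np.linalg.svd(g-g.mean(0),full_matrices=False)[2][0])
for z in np.arange(.17,.235,.01):
    q=g[np.abs(g[:,2]-z)<.005]; print(z.round(3),len(q),q.mean(0).round(4) if len(q) else '')
crop('s16',(340,190,520,400),2.8,'s16c')
m=(P[:,2]>.105)&(P[:,2]<.16)&(P[:,0]>.61)&(P[:,0]<.66)&(np.abs(P[:,1]-.15)<.1); print('bar',np.percentile(P[m][:,2],[10,50,75,90]))
E
```

```text
[0.48992897 0.15938143 0.36578126]
[0.52354783 0.15635985 0.21366971] [0.51860392 0.14749158 0.1730747 ] [0.53563277 0.164989   0.23022805] 467
top [0.52652027 0.15606243 0.22698921] [0.5194155  0.14841033 0.22423274] [0.53475584 0.16409632 0.23022805]
11566 [0.52363871 0.15398002 0.63795539] [0.48037404 0.12500161 0.17075373] [0.54106308 0.18499243 0.76475287]
axis [ 0.02247994  0.02919361 -0.99932096]
0.17 7 [0.5354 0.1569 0.1727]
0.18 20 [0.5364 0.1556 0.1796]
0.19 25 [0.536  0.1546 0.19  ]
0.2 23 [0.5357 0.1557 0.1995]
0.21 29 [0.5352 0.1552 0.2103]
0.22 8 [0.5352 0.1545 0.2178]
0.23 0 
bar [0.10701138 0.1297526  0.13196198 0.13793353]
```

View pics/s16c.png

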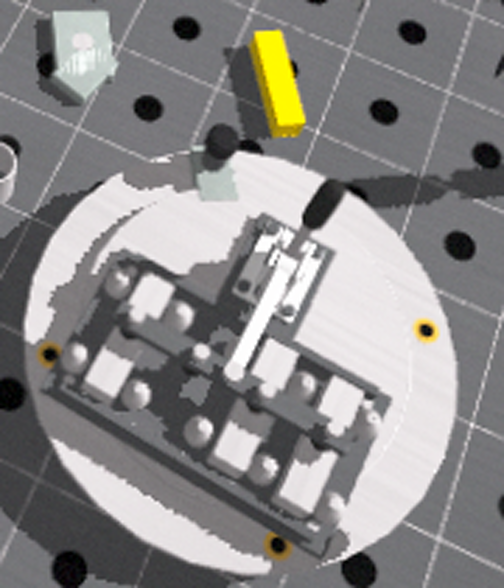

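View pics/w16.png

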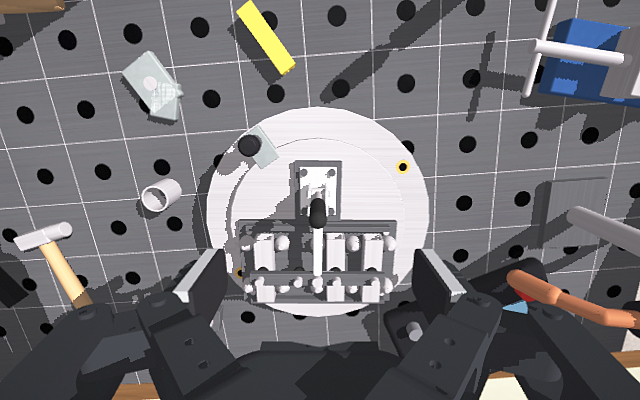

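```bash
python3 - <<'E'
from h import *
go(.485,.1585,.30,3.067);go(.490,.1585,.185,3.067)
E
```

```text
[ 0.0753  0.4542 -0.0144  0.0047 -0.0007  0.0592]
[ 0.0753  0.4542 -0.0144  0.0006 -0.0005  0.1742]
```

{"fn": "play_rows", "kwargs": {"moves": [[0.1, 0.45, 0, 0.004, 0, 0, 0.9], [0.1, 0.45, 0, 0.004, 0, 0, 1], [0.1, 0.45, 0, 0.004, 0, 0.02, 1], [0.1, 0.45, 0, 0.004, 0, 0.05, 1], [0.1, 0.45, 0, 0.004, 0, 0.08, 1], [0.1, 0.45, 0, 0.004, 0, 0.11, 1], [0.1, 0.45, 0, 0.002, 0, 0.14, 1], [0.1, 0.45, 0, 0, 0, 0.165, 1], [0.1, 0.45, 0, 0, 0, 0.172, 1], [0.1, 0.45, 0, 0, 0, 0.172, 1], [0.1, 0.45, 0, 0, 0, 0.172, 1], [0.1, 0.45, 0, -0.005, 0, 0.172, 1], [0.1, 0.45, 0, -0.01, 0, 0.172, 1], [0.1, 0.45, 0, -0.014, 0, 0.172, 1], [0.1, 0.45, 0, -0.016, 0, 0.172, 1], [0.1, 0.45, 0, -0.016, 0, 0.172, 1]]}}

```text
time_s: 33.53
position: [0.5075, 0.1578, 0.1882]
ee_rot: [-3.142, 0.001, 3.066]
force: [-0.7, -0.1, 0.6]
grip_width: 0.003
```

{"fn": "play_rows", "kwargs": {"moves": [[0, 0, 0, -0.001, 0, 0, 1], [0, 0, 0, -0.002, 0, 0, 1], [0, 0, 0, -0.003, 0, 0, 1], [0, 0, 0, -0.003, 0, 0, 1], [0, 0, 0, -0.003, 0, 0, 1]]}}

```text
time_s: 33.95
position: [0.5097, 0.1576, 0.1882]
ee_rot: [-3.141, -0.0, 3.067]
force: [-6.9, -0.0, 4.2]
grip_width: -0.001
```

{"fn": "play_rows", "kwargs": {"moves": [[0, 0, 0, -0.002, 0, 0, 1], [0, 0, 0, -0.003, 0, 0, 1], [0, 0, 0, -0.003, 0, 0, 1], [0, 0, 0, -0.003, 0, 0, 1]]}}

```text
time_s: 34.28
position: [0.5098, 0.1576, 0.1882]
ee_rot: [-3.141, -0.007, 3.067]
force: [-19.1, -1.1, 11.6]
grip_width: -0.003
```

{"fn": "play_rows", "kwargs": {"moves": [[0, 0, 0, 0.003, 0, 0, 1], [0, 0, 0, 0.02, 0, 0, 1], [0, 0, 0, 0.03, 0, -0.02, 1], [0, 0, 0, 0.03, 0, -0.06, 0.5], [0, 0, 0, 0.03, 0, -0.1, 0], [0, 0, 0, 0.03, 0, -0.13, 0], [0, 0, 0, 0.03, 0, -0.13, 0]]}}

```text
time_s: 34.87
position: [0.4833, 0.1605, 0.3268]
ee_rot: [3.139, 0.005, 3.067]
force: [0.9, 0.9, 1.6]
grip_width: 0.566
```

```bash
python3 - <<'E'
from h import *
p,d,s=snap('wrist','w17'); print(s['position'],s['grip_width'])
P,uv=cloud('wrist',d,s); r=np.hypot(P[:,0]-C0[0],P[:,1]-C0[1])
m=(P[:,2]>.114)&(P[:,2]<.128)&(r<.175)&(r>.13)&(P[:,0]<.5)&(P[:,1]<.11); g=P[m]; print('knob',m.sum(),g.mean(0),g.min(0),g.max(0),g[:,:2].min(0)/2+g[:,:2].max(0)/2)
m=(P[:,2]>.17)&(P[:,2]<.26)&(np.abs(P[:,0]-.53)<.05)&(np.abs(P[:,1]-.155)<.02); g=P[m]; t=g[g[:,2]>g[:,2].max()-.006]; print('handle top',t.mean(0),t.min(0),t.max(0))
p,d,s=snap('scene','s17'); P,uv=cloud('scene',d); m=(P[:,2]>.17)&(P[:,2]<.225)&(np.abs(P[:,0]-.53)<.05)&(np.abs(P[:,1]-.155)<.03)
g=P[m]; print(len(g),g.mean(0)); print('axis',np.linalg.svd(g-g.mean(0),full_matrices=False)[2][0])
k=(.465,.0725); print(np.degrees(np.arctan2(k[1]-C0[1],k[0]-C0[0])))
go(.465,.0725,.25,2.13)
E
```

```text
[0.48329774 0.16052781 0.32683682] 0.5657741187549712
knob 435 [0.46277547 0.07482747 0.11911047] [0.45042183 0.06095042 0.11401658] [0.47607565 0.08732947 0.12199662] [0.46324874 0.07413995]
handle top [0.52809628 0.15594564 0.22712758] [0.5213144  0.14809839 0.22451144] [0.53663264 0.1636932  0.23046949]
143 [0.5366099  0.15520863 0.20253011]
axis [ 4.06616009e-02 -4.75326087e-04 -9.99172862e-01]
-148.93874648968819
[-7.0100e-02 -1.5760e-01  5.3709e+01  9.9000e-03 -8.8600e-02  7.0500e-02]
```

View pics/w17.png

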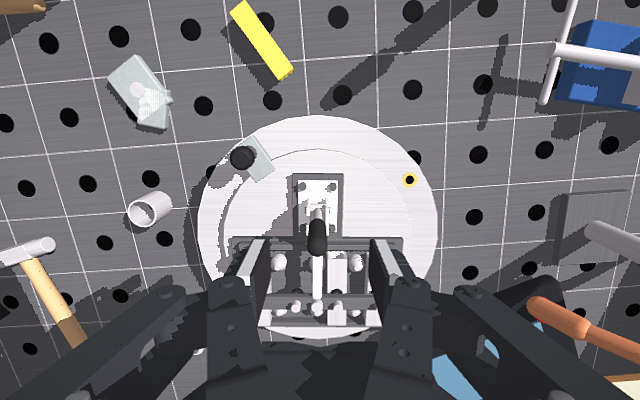

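```bash
python3 - <<'E'
from h import *
go(.4643,.074,.20,2.10)
E
```

```text
[-7.27000e-02 -1.56900e-01  5.54279e+01  1.06000e-02 -8.72000e-02
  1.20500e-01]
```

{"fn": "play_rows", "kwargs": {"moves": [[0, 0, 55.4, 0.011, -0.087, 0, 0.2], [0, 0, 55.4, 0.011, -0.087, 0, 0.2], [0, 0, 55.4, 0.011, -0.087, 0, 0.2], [0, 0, 55.4, 0.011, -0.087, 0.03, 0.2], [0, 0, 55.4, 0.011, -0.087, 0.06, 0.2], [0, 0, 55.4, 0.011, -0.087, 0.09, 0.2], [0, 0, 55.4, 0.011, -0.087, 0.11, 0.2], [0, 0, 55.4, 0.011, -0.087, 0.12, 0.2], [0, 0, 55.4, 0.011, -0.087, 0.12, 0.2], [0, 0, 55.4, 0.011, -0.087, 0.12, 0.2], [0, 0, 55.4, 0.011, -0.087, 0.12, 0.2]]}}

```text
time_s: 35.88
position: [0.464, 0.0742, 0.2008]
ee_rot: [-3.139, -0.002, 2.104]
force: [0.1, -0.1, -0.2]
grip_width: 0.803
```

```bash
python3 - <<'E'
from h import *
p,d,s=snap('wrist','w18'); print(s['position'],s['ee_rot'])
P,uv=cloud('wrist',d,s); r=np.hypot(P[:,0]-C0[0],P[:,1]-C0[1])
m=(P[:,2]>.114)&(P[:,2]<.128)&(r<.175)&(r>.13)&(P[:,0]<.5)&(P[:,1]<.11); g=P[m]; print('knob',m.sum(),g.mean(0),g[:,:2].min(0)/2+g[:,:2].max(0)/2, g[:,2].max())
go(.4643,.074,.09,2.10)
E
```

```text
[0.46396074 0.07419926 0.20076071] [-3.13930031e+00 -1.68388281e-03  2.10377891e+00]
knob 925 [0.46297709 0.07480291 0.11912215] [0.46364991 0.07371106] 0.12167159863987598
[-7.050e-02 -6.870e-02  1.835e-01 -3.000e-04 -1.000e-04  1.113e-01]
```

View pics/w18.png

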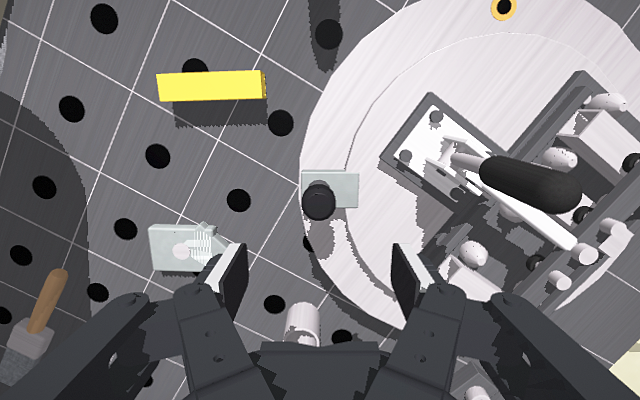

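{"fn": "play_rows", "kwargs": {"moves": [[0, 0, 0.2, 0, 0, 0.04, 0.3], [0, 0, 0.2, 0, 0, 0.07, 0.3], [0, 0, 0.2, 0, 0, 0.095, 0.3], [0, 0, 0.2, 0, 0, 0.108, 0.3], [0, 0, 0.2, 0, 0, 0.111, 0.3], [0, 0, 0.2, 0, 0, 0.111, 0.6], [0, 0, 0.2, 0, 0, 0.111, 0.85], [0, 0, 0.2, 0, 0, 0.111, 0.85], [0, 0, 0.2, 0, 0, 0.111, 0.85], [0, 0, 0.2, 0, 0, 0.111, 0.85], [0, 0, 0.2, 0, 0, 0.111, 0.85], [0, 0, 0.2, 0, 0, 0.111, 0.85]], "squeeze": 45}}

```text
time_s: 36.93
position: [0.4638, 0.0733, 0.0925]
ee_rot: [-3.138, 0.0, 2.1]
force: [-12.6, -6.5, 12.4]
grip_width: 0.293
```

{"fn": "play_rows", "kwargs": {"moves": [[0, 0, 0, 0, 0, -0.003, 0.85], [0, 0, 0, 0, 0, -0.006, 0.85], [0, 0, 0, 0, 0, -0.009, 0.85], [0, 0, 0, 0, 0, -0.0115, 0.85], [0, 0, 0, 0, 0, -0.0115, 0.85], [0, 0, 0, 0, 0, -0.0115, 0.85]]}}

```text
time_s: 37.43
position: [0.4636, 0.0731, 0.1038]
ee_rot: [-3.138, 0.0, 2.1]
force: [-2.5, -3.5, -6.4]
grip_width: 0.293
```

```bash
python3 - <<'E'
from h import *
p,d,s=snap('wrist','w19'); snap('scene','s19'); crop('s19',(340,190,520,400),2.8,'s19c')
P=s['position'][:2]-C0; print(s['position'],np.hypot(*P),np.degrees(np.arctan2(P[1],P[0])))
E
```

```text
[0.46362553 0.07311798 0.10383545] 0.1520398132631135 -149.4054909486127
```

View pics/w19.png

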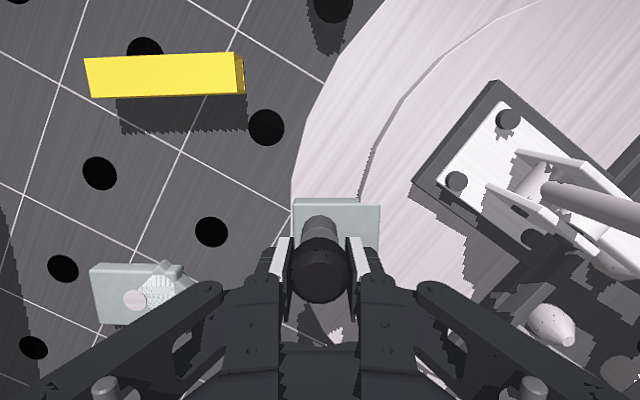

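{"fn": "play_rows", "kwargs": {"moves": [[0, 0, -2, -0.0053, 0.0001, -0.001, 0.85], [0, 0, -4.5, -0.0119, 0.0005, -0.001, 0.85], [0, 0, -9, -0.0238, 0.0019, -0.001, 0.85], [0, 0, -13.5, -0.0355, 0.0042, -0.001, 0.85], [0, 0, -18, -0.047, 0.0074, -0.001, 0.85], [0, 0, -22.5, -0.0582, 0.0116, -0.001, 0.85], [0, 0, -27, -0.069, 0.0166, -0.001, 0.85], [0, 0, -31.5, -0.0794, 0.0224, -0.001, 0.85], [0, 0, -36, -0.0893, 0.029, -0.001, 0.85], [0, 0, -40.5, -0.0987, 0.0364, -0.001, 0.85], [0, 0, -45, -0.1075, 0.0445, -0.001, 0.85], [0, 0, -45, -0.1075, 0.0445, -0.001, 0.85]]}}

```text
time_s: 38.53
position: [0.5589, 0.0022, 0.1049]
ee_rot: [-3.14, 0.001, 2.89]
force: [2.3, -1.7, -6.8]
grip_width: 0.291
```

```bash
python3 - <<'E'
from h import *
p,d,s=snap('wrist','w20'); snap('scene','s20'); crop('s20',(340,190,520,400),2.8,'s20c')
P=s['position'][:2]-C0; print(s['position'],np.hypot(*P),np.degrees(np.arctan2(P[1],P[0])),np.degrees(s['ee_rot'][2]),s['force'])
E
```

```text
[0.55890847 0.00224021 0.10490202] 0.15247203556830266 -103.49908924880579 165.5693527240001 [ 2.33062813 -1.69041636 -6.83039511]
```

View pics/s20c.png

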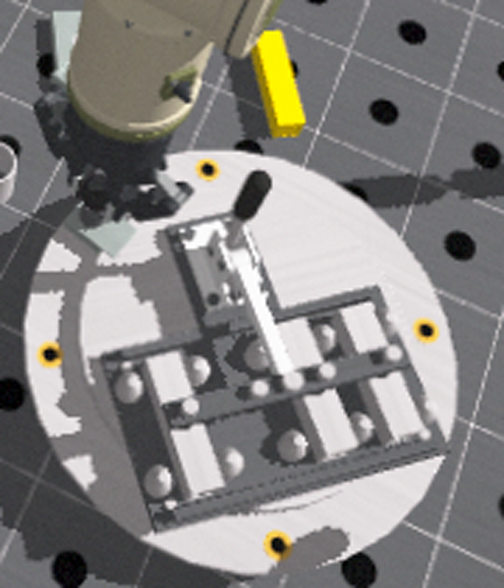

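```bash
python3 - <<'E'
from h import *
s=manip.get_state()
for a in (-99,-94.5,-90,-85.5,-81,-76.5,-72,-67.5,-63,-61,-59.4):
    t=np.radians(a); T=tgt(C0[0]+.1521*np.cos(t),C0[1]+.1521*np.sin(t),.1055,np.radians(a-90.6+360)); r=rel(s,T); print(a,r)
E
```

```text
-99 [-1.3720e-01 -1.2210e-01 -5.1488e+00 -1.4000e-02  1.1000e-03 -1.0000e-03]
-94.5 [-1.3240e-01 -1.2750e-01 -9.6488e+00 -2.5800e-02  2.8000e-03 -1.1000e-03]
-90 [-1.27500e-01 -1.32800e-01 -1.41488e+01 -3.75000e-02  5.40000e-03
 -1.10000e-03]
-85.5 [-1.22400e-01 -1.37900e-01 -1.86488e+01 -4.89000e-02  8.90000e-03
 -1.10000e-03]
-81 [-1.17100e-01 -1.43000e-01 -2.31488e+01 -6.00000e-02  1.32000e-02
 -1.20000e-03]
-76.5 [-1.11800e-01 -1.47900e-01 -2.76488e+01 -7.07000e-02  1.85000e-02
 -1.20000e-03]
-72 [-1.06200e-01 -1.52700e-01 -3.21488e+01 -8.10000e-02  2.45000e-02
 -1.20000e-03]
-67.5 [-1.00600e-01 -1.57400e-01 -3.66488e+01 -9.08000e-02  3.14000e-02
 -1.30000e-03]
-63 [-9.47000e-02 -1.61900e-01 -4.11488e+01 -1.00000e-01  3.90000e-02
 -1.30000e-03]
-61 [-9.21000e-02 -1.63900e-01 -4.31488e+01 -1.03900e-01  4.26000e-02
 -1.30000e-03]
-59.4 [-8.99000e-02 -1.65500e-01 -4.47488e+01 -1.07000e-01  4.56000e-02
 -1.30000e-03]
```

{"fn": "play_rows", "kwargs": {"moves": [[0, 0, -2, -0.007, 0.0004, -0.0005, 0.85], [0, 0, -5.1, -0.014, 0.0011, -0.0005, 0.85], [0, 0, -9.6, -0.0258, 0.0028, -0.0005, 0.85], [0, 0, -14.1, -0.0375, 0.0054, -0.0005, 0.85], [0, 0, -18.6, -0.0489, 0.0089, -0.0005, 0.85], [0, 0, -23.1, -0.06, 0.0132, -0.0005, 0.85], [0, 0, -27.6, -0.0707, 0.0185, -0.0005, 0.85], [0, 0, -32.1, -0.081, 0.0245, -0.0005, 0.85], [0, 0, -36.6, -0.0908, 0.0314, -0.0005, 0.85], [0, 0, -41.1, -0.1, 0.039, -0.0005, 0.85], [0, 0, -43.1, -0.1039, 0.0426, -0.0005, 0.85], [0, 0, -44.7, -0.107, 0.0456, -0.0005, 0.85], [0, 0, -44.7, -0.107, 0.0456, -0.0005, 0.85], [0, 0, -44.7, -0.107, 0.0456, -0.0005, 0.85]]}}

```text
time_s: 39.8
position: [0.6722, 0.0194, 0.1046]
ee_rot: [-3.14, -0.003, -2.62]
force: [2.2, -4.9, -7.6]
grip_width: 0.294
```

```bash
python3 - <<'E'
from h import *
snap('wrist','w21'); p,d,s=snap('scene','s21'); crop('s21',(340,190,520,400),2.8,'s21c')
P=s['position'][:2]-C0; print(s['position'],np.hypot(*P),np.degrees(np.arctan2(P[1],P[0])),np.degrees(s['ee_rot'][2]),s['force'])
E
```

```text
[0.67207743 0.01928121 0.10469224] 0.15243565743779497 -59.40813654506039 -150.13296962932515 [ 1.13336334 -4.23620613 -6.94228088]
```

View pics/s21c.png

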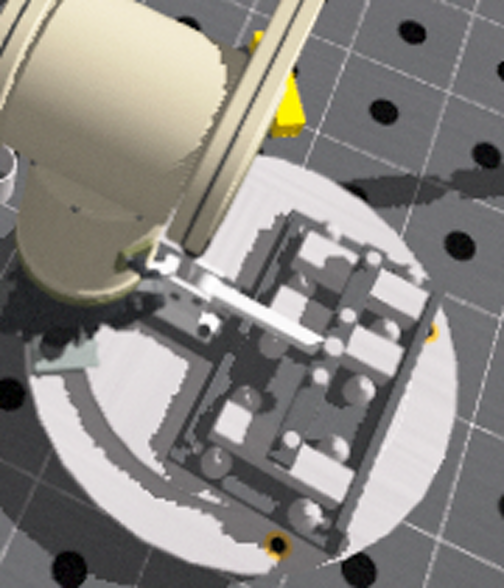

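{"fn": "play_rows", "kwargs": {"moves": [[0, 0, 0, 0, 0, 0.003, 0.85], [0, 0, 0, 0, 0, 0.006, 0.85], [0, 0, 0, 0, 0, 0.008, 0.85], [0, 0, 0, 0, 0, 0.008, 0.85]]}}

```text
time_s: 40.23
position: [0.6718, 0.0191, 0.0963]
ee_rot: [-3.14, -0.003, -2.621]
force: [1.5, -3.3, -5.5]
grip_width: 0.296
```

{"fn": "play_rows", "kwargs": {"moves": [[0, 0, 0, 0, 0, 0.003, 0.85], [0, 0, 0, 0, 0, 0.003, 0.6], [0, 0, 0, 0, 0, 0.003, 0.4], [0, 0, 0, 0, 0, 0.003, 0.3], [0, 0, 0, 0, 0, 0.003, 0.3], [0, 0, 0, 0, 0, -0.02, 0.3], [0, 0, 0, 0, 0, -0.05, 0.3], [0, 0, 0, 0, 0, -0.09, 0.2], [0, 0, 0, 0, 0, -0.13, 0.1], [0, 0, 0, 0, 0, -0.17, 0], [0, 0, 0, 0, 0, -0.2, 0], [0, 0, 0, 0, 0, -0.2, 0]]}}

```text
time_s: 41.23
position: [0.6753, 0.0198, 0.3072]
ee_rot: [-3.133, 0.009, -2.621]
force: [0.8, -1.1, 1.2]
grip_width: 1.003
```

```bash
python3 - <<'E'
from h import *
p,d,s=snap('wrist','w22'); print(s['position'])
P,uv=cloud('wrist',d,s)
m=(P[:,2]>.112)&(P[:,2]<.14)&(np.hypot(P[:,0]-.672,P[:,1]-.019)<.025); g=P[m]; print('knob',m.sum(),g.mean(0),g[:,:2].min(0)/2+g[:,:2].max(0)/2,np.percentile(g[:,2],[50,95,100]))
a=(g[:,:2].min(0)/2+g[:,:2].max(0)/2)-C0; print(np.degrees(np.arctan2(a[1],a[0])))
p,d,s=snap('scene','s22'); crop('s22',(340,190,520,400),2.8,'s22c')
P,uv=cloud('scene',d)
m=(P[:,2]>.112)&(P[:,2]<.14)&(np.hypot(P[:,0]-.672,P[:,1]-.019)<.025); g=P[m]; print('knob scene',m.sum(),g.mean(0),np.percentile(g[:,2],[50,95,100]) )
E
```

```text
[0.6753473  0.01982435 0.30717671]
knob 479 [0.67081454 0.01907812 0.11907676] [0.67146006 0.01943518] [0.11955338 0.12121868 0.12221785]
-59.578934252157254
knob scene 134 [0.67437594 0.02051263 0.11811659] [0.11826664 0.12174426 0.12270298]
```

View pics/w22.png

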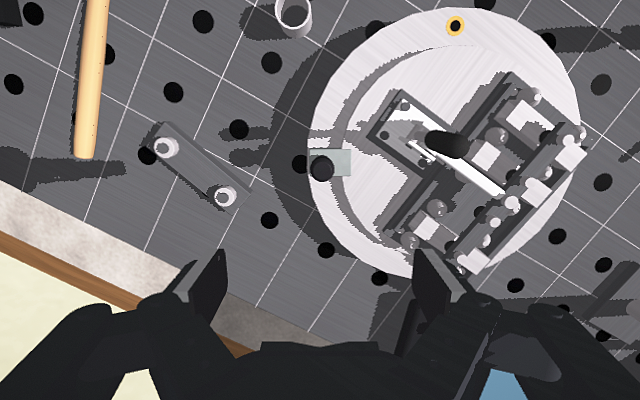

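View pics/s22c.png

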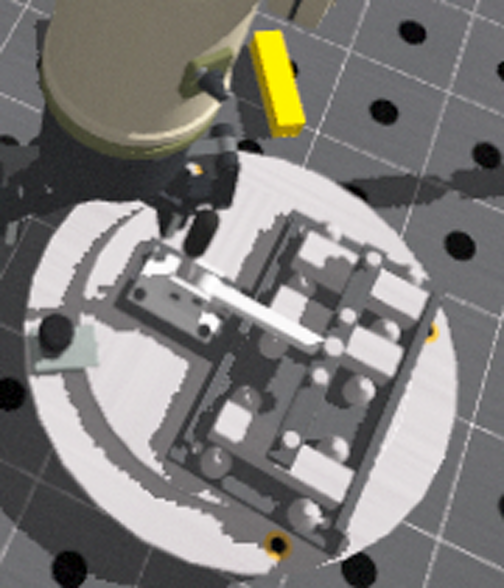

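```bash
python3 - <<'E'
from h import *
go(.45,-.25,.4,-2.621)
E
```

```text
[-0.2344  0.0968  0.015   0.328  -0.1232 -0.1005]
```

{"fn": "play_rows", "kwargs": {"moves": [[0, 0, 0, 0, 0, -0.04, 0], [0, 0, 0, 0.02, 0, -0.08, 0], [0, 0, 0, 0.328, -0.123, -0.1, 0], [0, 0, 0, 0.328, -0.123, -0.1, 0], [0, 0, 0, 0.328, -0.123, -0.1, 0], [0, 0, 0, 0.328, -0.123, -0.1, 0], [0, 0, 0, 0.328, -0.123, -0.1, 0], [0, 0, 0, 0.328, -0.123, -0.1, 0], [0, 0, 0, 0.328, -0.123, -0.1, 0], [0, 0, 0, 0.328, -0.123, -0.1, 0], [0, 0, 0, 0.328, -0.123, -0.1, 0]]}}

```text
time_s: 42.25
position: [0.4527, -0.2442, 0.3986]
ee_rot: [-3.135, -0.007, -2.647]
force: [0.0, 0.0, -0.4]
grip_width: 1.0
```

```bash
python3 - <<'E'
from h import *
p,d,s=snap('scene','s23'); snap('top','t23'); crop('s23',(340,190,520,400),2.8,'s23c')
P,uv=cloud('scene',d)
YW=YAW+np.pi/2; R=np.array([[np.cos(YW),-np.sin(YW)],[np.sin(YW),np.cos(YW)]])
L=np.c_[(P[:,:2]-(C0+[.002,0]))@R,P[:,2]]
m=(L[:,2]>.165)&(L[:,2]<.26)&(np.abs(L[:,0]+.065)<.06)&(np.abs(L[:,1])<.03); g=L[m]
for z in np.arange(.17,.235,.01):
    q=g[np.abs(g[:,2]-z)<.005]; print('handle',z.round(3),len(q),q.mean(0).round(4) if len(q) else '')
for y in(-.078,.026,.078):
    m=(np.abs(L[:,2]-.107)<.006)&(np.abs(L[:,1]-y)<.009)&(L[:,0]<.1)&(L[:,0]>.01); g=L[m]; print('tube',y,m.sum(),np.median(g[:,2]),g[:,0].min(),g[:,0].max())
m=(L[:,2]>.105)&(L[:,2]<.16)&(np.abs(L[:,1])<.095)&(np.abs(L[:,0]-.05)<.03)&(L[:,2]>.12); print('bar top',np.median(L[m][:,2]),np.median(L[m][:,0]))
a=np.load('pics/scene0.npz')['p'].astype(int); df=np.abs(a-p.astype(int)).max(2)
E
```

```text
handle 0.17 4 [-0.0655 -0.0072  0.1729]
handle 0.18 18 [-0.0646 -0.0058  0.1808]
handle 0.19 13 [-0.0642 -0.0065  0.19  ]
handle 0.2 24 [-0.0652 -0.0055  0.1996]
handle 0.21 16 [-0.0639 -0.0066  0.2104]
handle 0.22 37 [-0.0659 -0.0036  0.221 ]
handle 0.23 34 [-6.55e-02 -1.00e-04  2.27e-01]
tube -0.078 325 0.10781435583583565 0.01061805600729983 0.09997563293595496
tube 0.026 273 0.1076535464179692 0.010582398828162119 0.09983026724971533
tube 0.078 261 0.10758221876191676 0.010244255137154441 0.09997340264271891
bar top 0.1313257162138553 0.0524155808544242
```

View pics/s23.png

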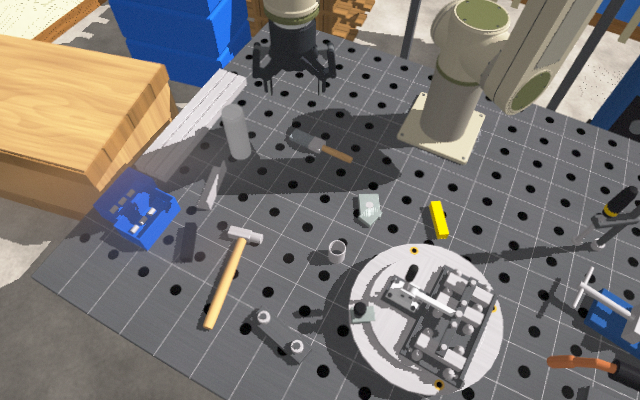

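View pics/s23c.png

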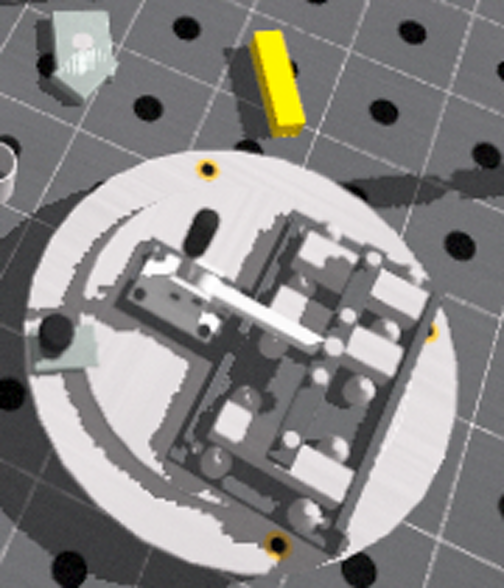

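View pics/t23.png

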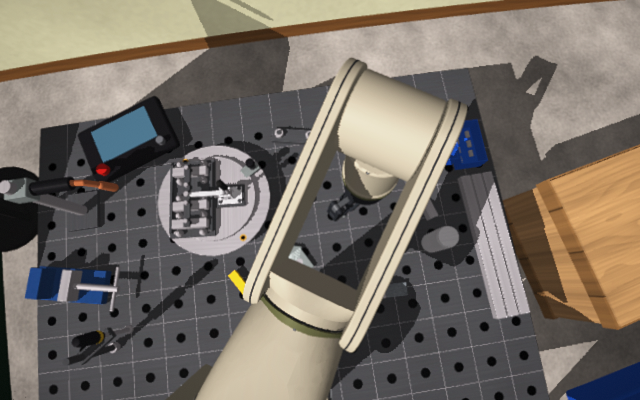

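```bash
python3 -c "
from workcell import manip
print(manip.finish_job())"
```

```text
the job is handed in; nothing more can be done
None
```

The job is done and handed in, at about 42 s of robot time. I found the clamp mostly shut (about 0.3 rad), with its bar over the nest, and opened it to its stop. I then laid the three grey tubes (all there were) in the pockets at y = +26, -78 and +78 mm and clamped them. Last, I lifted the plunger, swung the head a quarter turn anticlockwise and let the plunger drop.

**Last checks:**
- **Tubes:** all three tops read about 107.7 mm, which puts them flat on the bed. Each lies within its pocket.
- **Clamp:** the first pull to shut it left the handle about 0.015 rad short of home. I pushed it from behind with shut fingers until it held still against 19 N. The final view shows it upright, with no lean, at its home position.
- **Head and plunger:** the knob moved from -149.4° to -59.6° about the turning axis, within the play. Its height is back to the home reading of 119 mm.
- **Other things:** the bystanders and the black and yellow look-alikes look unmoved in the scene view. Nothing was dropped, and no grip failure showed in the gripper readings.

**Disagreements:** the cameras differed by up to 4 mm on where the turntable is. I settled it by averaging two opposite wrist views. While I was shutting the clamp, the jaws slid along the handle grip without resistance for a few millimetres; the push from behind made that good.

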